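# Stage the next flavour batch

### The arm

A 7-joint arm with a two-finger parallel gripper is mounted at the origin on the work surface. World frame = base frame: x ahead of the robot, y to its left, z up, the work surface at z = 0. Lengths are in m, angles in rad, forces in N, time in s.
With the tool pointing down it reaches from about 0.35 to 0.9 m from the base axis. Payload 19.9 kg.
Tool frame: the origin (TCP) lies at the very end of the fingers, on their centre line; the grasp point (between the pads) lies 19 mm behind it; z points along the fingers, x is the direction in which the jaws open and shut, and the axes are right-handed (so a half turn about z gives the same grasp; the last joint's range is limited). The gripper opens to 94 mm and grips with 3 to 60 N. Pads are 16 mm wide; open, the fingers measure 119 mm over their backs; the gripper's body (75 mm by 177 mm) begins 78 mm behind the grasp point.
Start: joints at [1.204, 0.417, -0.01, 1.614, 0.005, 1.111, -0.053], TCP at [0.199, -0.592, 0.205] pointing down, gripper open.
Joint ranges: [-2.81, 2.81], [-0.39, 2.02], [-1.27, 1.25], [0.06, 2.57], [-1.19, 4.33], [0.19, 2], [-2.82, 2.82]. Speed limits (rad/s): [1.89, 1.89, 2.39, 2.39, 3.01, 3.01, 3.01].

### API

Orientations are given as a 3x3 rotation matrix whose columns are the frame's x, y, z axes.
In Python, from station import * gives the robot as it stands.
- The arm moves only by the tool drive_tool, never from a script. Its argument "series" is a list of rows, each an object of numbers: "ax", "ay", "az": the turn, a rotation vector about the tool's x, y, z in rad; "x", "y", "z": the shift along the tool's x, y, z in mm; "jaw": the opening, from -1 (shut) to 1 (fully open). In form: [{"ax": .., "ay": .., "az": .., "x": .., "y": .., "z": .., "jaw": ..}, ...]. A call has 1 to 10 rows; each row shifts and turns the commanded pose from where the row before left it, along the tool's axes as they then stand; what a row does not reach is not made up. A row lasts 1/12 s, in which the tool goes at most 41.7 mm and 7.16 degrees, less where a joint would pass 70% of its speed; a pose out of reach is approached as far as the arm can. A call is refused whole if a number of a shift passes 41.7 or a number of a turn 0.125, either way. A call with a gripper value outside its range is refused whole. The fingers move at their own pace and stop on an object; "newtons" is the grip in N (left out, the last holds). Time passes only in rows, so rows that do not move let the fingers close. It gives the time, the measured TCP pose, the force and the opening at its end, in the units of the state.
- observe(): the state, without advancing time (a new reading comes with each control period).
- snapshot(name): name is "scene" or "side" or "wrist"; returns the picture (480x640x3 uint8, red, green, blue); there is no depth.
- calibration(name): a dict with "K" (3x3 intrinsics, pixels), "T" (4x4, takes a point from camera to world coordinates). Camera axes: x right, y down, z forward; pixel columns grow to the right and rows downward; lengths in m; the calibration is good to about 2 mm. A picture is of the moment at which its call begins: read the wrist's pose just before it. calibration takes no time and is no camera call; for the wrist camera it gives the pose at the moment of the call.
- close_job(): hands the job in, once; it reports no verdict.
The state is a dict: "t": time; "qpos": joint angles; "qd": joint speeds; "effort": joint torques, N m; "eef_pos": TCP position; "orientation": TCP orientation; "force": force on the tool from outside, world axes, zero at the start; "torque": the same for the moment, N m; "finger_gap": finger opening in m.
Only numpy, scipy, OpenCV 4.12 (cv2) and the standard library are available. Lean on these libraries where they do the work, as an engineer would, in place of code of your own. Each camera call takes 0.05 s, during which the arm holds its last target.

### The job

Stage the next flavour batch: stand the teal-and-white carton on the middle mark of the wooden board, square to the board, the red-capped bottle on the mark beside it on the side towards the scale, and the black-capped bottle on the mark on its other side. Put the round tin centred on top of the carton and the dosing cup in the middle of the scale's pan. Keep all of them upright, let go of everything, and leave the yellow-capped bottle, the jar and the spoon where they are.

Things in the scene. Friction and masses are not known exactly. Their poses are not given: they have to be found in the camera images.
- carton: White paper carton with teal sides and a teal band across its flat top, 60 x 60 mm and 80 mm high, closed and stiff. Loose, stands upright turned up to 30 degrees either way, about 200 g. Origin at the centre of its underside; x and y are square to its sides, z up.
- red_bottle: Small amber-brown bottle with a paper band and a RED cap, 44 mm across and 85 mm high: straight round body up to 56 mm, sloping shoulder to 66 mm, screw cap 29 mm across from 65 to 85 mm. Loose, stands upright, about 120 g. Origin at the centre of its underside, z up.
- black_bottle: Small white bottle with a BLACK cap, 44 mm across and 85 mm high: straight round body up to 56 mm, sloping shoulder to 66 mm, screw cap 29 mm across from 65 to 85 mm. Loose, stands upright, about 120 g. Origin at the centre of its underside, z up.
- tin: Small round tin, steel with a cardboard-coloured band and a flat brass lid, 55 mm across and 40 mm high. Loose, upright, about 120 g. Origin at the centre of its underside, z up.
- cup: Empty open dosing cup of cream plastic, 60 mm across at the rim, a little narrower towards the foot, 75 mm high, wall 3 mm. Loose, upright, about 40 g. Origin at the centre of its underside, z up.
- board: Dark wooden staging board, fixed, 120 mm (its x) x 300 mm (its y) and 15 mm thick, long side roughly across the robot's front. Three like flat cream ring marks, 74 mm across with a dot in the middle, lie in a row on its top, centred at y = -90, 0 and +90 mm on its long centre line. Origin at the centre of its underside; its top is 15 mm above it.
- scale: Small white bench scale, fixed, to the left or right of the board: body 165 x 140 mm, 22 mm high, with a red key panel on the side towards the robot and a flat round steel pan 110 mm across whose top is 30 mm above the table. The pan does not give. Origin on the table directly under the pan's centre; the body reaches from x = -100 to +65 mm.
- yellow_bottle: Amber-brown bottle with a YELLOW cap, not part of the job, to be left where it is. 44 mm across, 85 mm high. Origin at the centre of its underside.
- jar: Small white jar with a green lid, not part of the job, to be left where it is. 52 mm across, 60 mm high. Origin at the centre of its underside.
- spoon: Black-handled spoon lying on the table, 150 mm long, not part of the job, to be left where it is. Origin near its middle, x along it.
Not all that is in view belongs to the job. What is shaped like the black_bottle but blue or purple is not meant.

How it is judged:
At the end, for the whole second after the job is handed in: Carton on the middle mark within 12 mm and square within 0.2 rad; red-capped bottle on the end mark nearer the scale, black-capped on the other, within 15 mm; tin on the carton within 12 mm of centre; cup on the pan within 15 mm of centre. All upright within 0.1 rad, at rest, released (x of carton in the frame of board between -0.012 and 0.012 m and y of carton in the frame of board between -0.012 and 0.012 m and z of carton in the frame of board between 0.011 and 0.019 m and (angle between the x axis of carton and the x axis of board, either way round below 0.2 rad or angle between the x axis of carton and the y axis of board, either way round below 0.2 rad) and ((y of scale in the frame of board above 0 m and x of red_bottle in the frame of board between -0.015 and 0.015 m and y of red_bottle in the frame of board between 0.075 and 0.105 m and z of red_bottle in the frame of board between 0.011 and 0.019 m and x of black_bottle in the frame of board between -0.015 and 0.015 m and y of black_bottle in the frame of board between -0.105 and -0.075 m and z of black_bottle in the frame of board between 0.011 and 0.019 m) or (y of scale in the frame of board below 0 m and x of red_bottle in the frame of board between -0.015 and 0.015 m and y of red_bottle in the frame of board between -0.105 and -0.075 m and z of red_bottle in the frame of board between 0.011 and 0.019 m and x of black_bottle in the frame of board between -0.015 and 0.015 m and y of black_bottle in the frame of board between 0.075 and 0.105 m and z of black_bottle in the frame of board between 0.011 and 0.019 m)) and horizontal distance between tin and carton below 0.012 m and z of tin in the frame of carton between 0.076 and 0.084 m and horizontal distance between cup and scale below 0.015 m and z of cup in the frame of scale between 0.026 and 0.034 m and angle between each of carton, red_bottle, black_bottle, tin, cup's own z axis and vertical below 0.1 rad and linear speed of each of carton, red_bottle, black_bottle, tin, cup below 0.02 m/s and angular speed of each of carton, red_bottle, black_bottle, tin, cup below 0.2 rad/s and contact force between each of carton, red_bottle, black_bottle, tin, cup and the fingers below 0.1 N); the robot touches nothing.
It fails at once if the yellow bottle is shifted by more than 30 mm (distance of yellow_bottle from where it was at the start of the episode above 0.03 m).
It fails at once if the jar is shifted by more than 30 mm (distance of jar from where it was at the start of the episode above 0.03 m).
It fails at once if the spoon is shifted by more than 30 mm (distance of spoon from where it was at the start of the episode above 0.03 m).
It fails at once if the carton, a bottle, the tin or the cup is tipped over (angle between any of carton, red_bottle, black_bottle, tin, cup's own z axis and vertical above 0.7 rad).
It also fails if it takes over 128 s, if anything falls off the work surface, if the arm or the gripper's body presses on something with over 40 N, if the wrist force passes 120 N, or if a joint passes its speed limit or range.

## Working session

There is one attempt and no reset: what is moved stays moved. The work goes in short steps, Python scripts to look and compute and a tool call to move; the robot and the scene stay as the last step left them, time stands still between calls to the robot, and variables do not carry over. Pictures are saved under pics/ and viewed, and the job is handed in when it is done.

Besides the shell and the picture viewer there is one more tool, called by a JSON object that holds its "method" and its "body". drive_tool: Moves the arm, as the interface text tells. Its arguments: {"type":"object","properties":{"series":{"type":"array"},"newtons":{"type":"number"}},"required":["series"]}

```bash
mkdir -p pics; ls
python3 - <<'E'
from station import *
import cv2,numpy as np
np.set_printoptions(precision=4,suppress=True)
s=observe();print({k:np.round(v,4) for k,v in s.items()})
for n in ["scene","side","wrist"]:
    c=calibration(n);print(n,np.array(c["K"]),np.array(c["T"]))
    im=snapshot(n);cv2.imwrite(f"pics/{n}0.png",im[:,:,::-1])
E
```

```text
pics
{'t': np.float64(0.0), 'qpos': array([ 1.2045,  0.418 , -0.0103,  1.6142,  0.0047,  1.1107, -0.053 ]), 'qd': array([ 0.0006, -0.0003,  0.0006,  0.    , -0.0006,  0.0012, -0.    ]), 'effort': array([ -0.0004, -85.1278,   0.6383, -42.6002,  -0.0488,   0.0187,
         0.0001]), 'eef_pos': array([ 0.1993, -0.592 ,  0.2048]), 'orientation': array([[ 0.3191, -0.9477, -0.0005],
       [-0.9477, -0.3191,  0.0012],
       [-0.0013,  0.0001, -1.    ]]), 'force': array([ 0.0711,  0.0184, -0.4612]), 'torque': array([-0.0175, -0.0407, -0.0297]), 'finger_gap': np.float64(0.0941)}
scene [[590.7136   0.     303.9075]
 [  0.     590.7136 232.1253]
 [  0.       0.       1.    ]] [[ 0.8341  0.3287 -0.443   1.1005]
 [ 0.5516 -0.5012  0.6668 -0.8693]
 [-0.0028 -0.8005 -0.5993  0.8426]
 [ 0.      0.      0.      1.    ]]
side [[584.2818   0.     315.0218]
 [  0.     584.2818 243.8134]
 [  0.       0.       1.    ]] [[-0.9963 -0.0465  0.0723  0.437 ]
 [-0.0851  0.6475 -0.7573  0.9356]
 [-0.0116 -0.7607 -0.649   0.8358]
 [ 0.      0.      0.      1.    ]]
wrist [[344.191    0.     319.2173]
 [  0.     344.191  231.9246]
 [  0.       0.       1.    ]] [[ 0.3193 -0.9211 -0.2229  0.2629]
 [-0.9477 -0.3108 -0.073  -0.5713]
 [-0.002   0.2346 -0.9721  0.3842]
 [ 0.      0.      0.      1.    ]]
```

View pics/scene0.png

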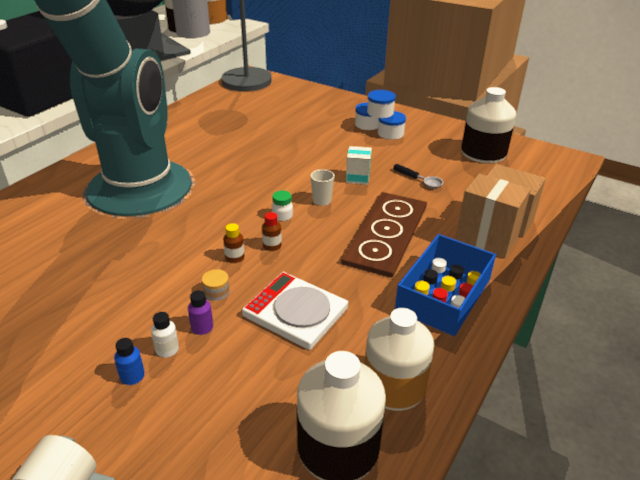

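View pics/side0.png

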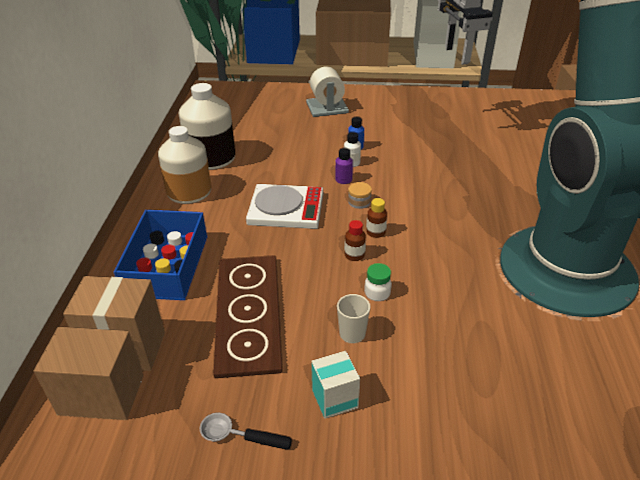

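View pics/wrist0.png

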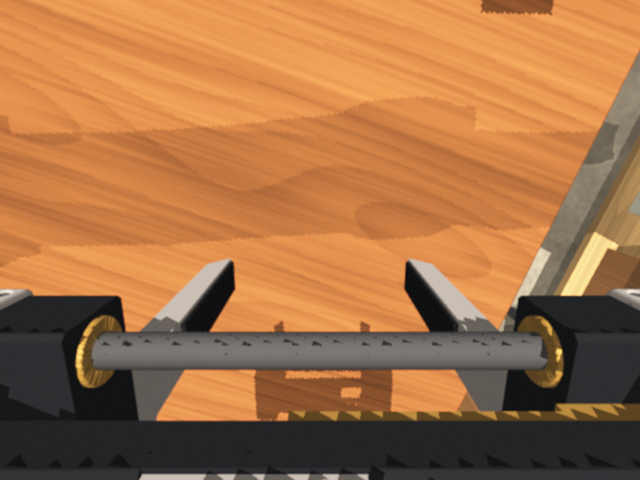

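Run:
```python
import cv2
a=cv2.imread('pics/scene0.png');b=cv2.imread('pics/side0.png')
c=cv2.resize(a[180:400,90:350],None,fx=3,fy=3,interpolation=2)[:600,:780];cv2.imwrite('pics/c1.png',c)
c=cv2.resize(b[105:305,230:400],None,fx=3,fy=3,interpolation=2);cv2.imwrite('pics/c2.png',c)
c=cv2.resize(b[250:430,200:400],None,fx=3,fy=3,interpolation=2);cv2.imwrite('pics/c3.png',c)
c=cv2.resize(a[130:280,290:450],None,fx=4,fy=4,interpolation=2);cv2.imwrite('pics/c4.png',c)
```

```text
(no output)
```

View pics/c1.png

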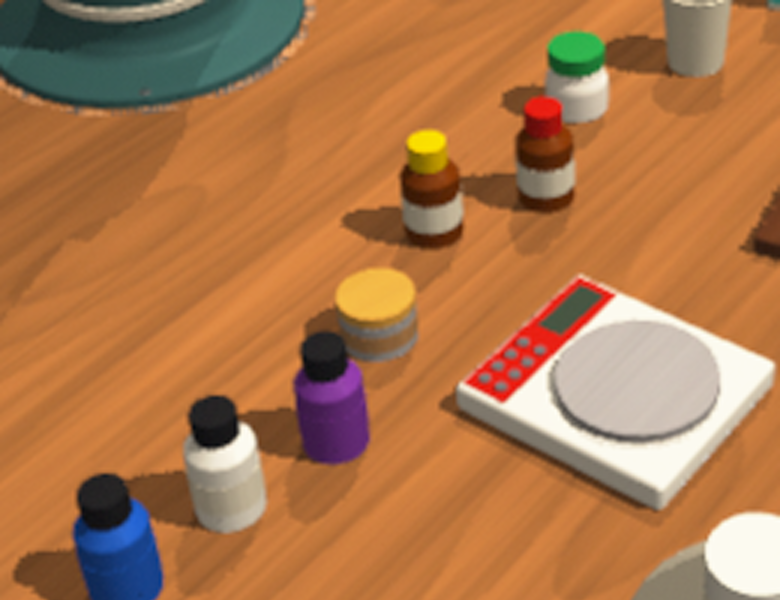

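View pics/c2.png

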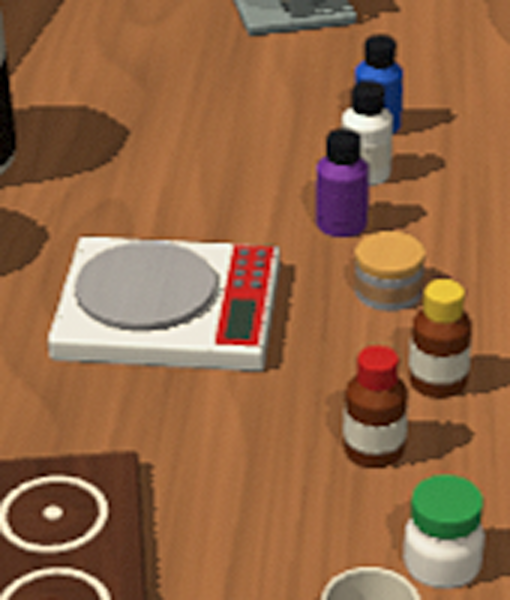

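View pics/c3.png

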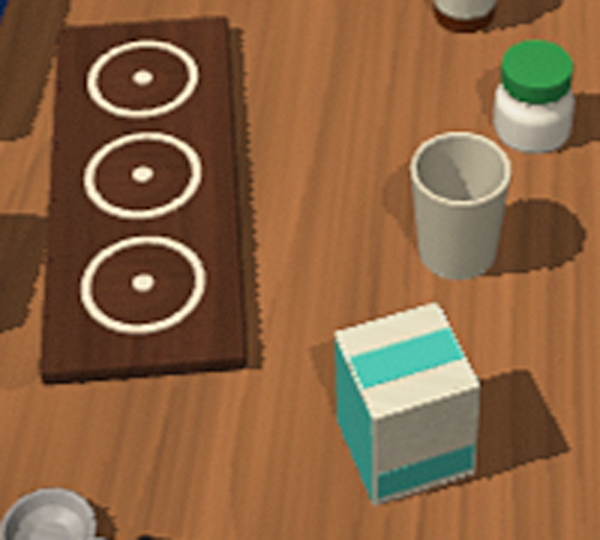

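View pics/c4.png

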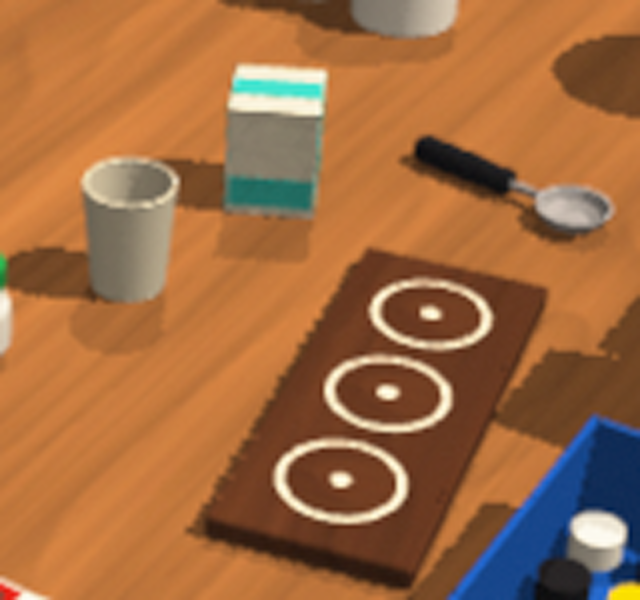

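```bash
cat > h.py <<'E'
import cv2,numpy as np
from station import *
np.set_printoptions(precision=4,suppress=True)
def ray(cal,p):
    K=np.array(cal["K"]);T=np.array(cal["T"])
    d=T[:3,:3]@np.linalg.solve(K,[p[0],p[1],1.]);return T[:3,3],d/np.linalg.norm(d)
def onz(cal,p,z):
    o,d=ray(cal,p);return o+d*(z-o[2])/d[2]
def tri(c1,p1,c2,p2):
    A=np.zeros((3,3));b=np.zeros(3)
    for c,p in((c1,p1),(c2,p2)):
        o,d=ray(c,p);M=np.eye(3)-np.outer(d,d);A+=M;b+=M@o
    return np.linalg.solve(A,b)
def blob(im,box,lo,hi,show=None):
    x0,y0,x1,y1=box;h=cv2.cvtColor(im[y0:y1,x0:x1],cv2.COLOR_RGB2HSV)
    m=cv2.inRange(h,np.array(lo),np.array(hi))
    n,l,st,ce=cv2.connectedComponentsWithStats(m)
    if n<2:return None
    i=1+np.argmax(st[1:,4]);c,_=cv2.findContours((l==i).astype(np.uint8),0,cv2.CHAIN_APPROX_NONE)
    return ce[i]+[x0,y0],st[i,4],max(c,key=len)[:,0]+[x0,y0]
E
python3 - <<'E'
from h import *
S=cv2.imread('pics/scene0.png')[:,:,::-1].copy();D=cv2.imread('pics/side0.png')[:,:,::-1].copy()
cs,cd=calibration('scene'),calibration('side')
def cap(name,bs,bd,lo,hi):
    r=[]
    for im,b in((S,bs),(D,bd)): r.append(blob(im,b,lo,hi))
    print(name,[ (np.round(q[0],1),q[1]) for q in r],'tri',tri(cs,r[0][0],cd,r[1][0]))
    return r
cap('red',(258,208,285,232),(342,218,370,238),(0,200,120),(6,255,255))
cap('yel',(220,220,250,242),(365,195,392,215),(22,180,120),(34,255,255))
cap('blk',(148,308,176,332),(343,131,361,146),(0,0,0),(180,255,45))
cap('tin',(198,265,234,292),(344,180,376,198),(14,130,130),(24,255,255))
cap('jar',(268,188,296,208),(362,262,394,290),(50,100,60),(75,255,255))
# dots & pan on plane
for im,c,n,bx in((S,cs,'S',[(393,204,402,212),(382,223,392,233),(370,245,381,255)]),(D,cd,'D',[(243,270,253,280),(242,302,253,314),(242,339,253,350)])):
    for b in bx:
        q=blob(im,b,(0,0,150),(180,110,255));print(n,'dot',q[0],q[1],onz(c,q[0],.015))
for im,c,n,b in((S,cs,'S',(265,280,340,335)),(D,cd,'D',(250,180,304,220))):
    q=blob(im,b,(0,0,110),(180,40,190));e=cv2.fitEllipse(cv2.convexHull(q[2].astype(np.float32)));print(n,'pan',q[0],q[1],e,onz(c,q[0],.03),onz(c,e[0],.03))
# manual: carton top corners, cup rim
c3=lambda u,v:(200+u/3,250+v/3); c4=lambda u,v:(290+u/4,130+v/4)
P=[c3(336,331),c3(437,305),c3(477,384),c3(373,418)]
A=np.array([onz(cd,p,.08) for p in P]);print('carton side',A,A.mean(0),np.linalg.norm(np.roll(A,-1,0)-A,axis=1))
P=[c4(238,66),c4(327,71),c4(322,114),c4(226,109)]
A=np.array([onz(cs,p,.08) for p in P]);print('carton scene',A,A.mean(0),np.linalg.norm(np.roll(A,-1,0)-A,axis=1))
for c,p,q in((cd,[c3(411,171),c3(510,171)],[c3(460,132),c3(460,209)]),(cs,[c4(83,183),c4(179,183)],[c4(131,158),c4(131,209)])):
    print('cup',[onz(c,z,.075) for z in p],'c',onz(c,np.mean(p+q,0),.075),[onz(c,z,.075) for z in q])
E
```

```text
red [(array([271.3, 217.7]), np.int32(114)), (array([354.4, 226.3]), np.int32(126))] tri [ 0.4443 -0.0122  0.0767]
yel [(array([232.3, 229.9]), np.int32(150)), (array([377.2, 204.5]), np.int32(148))] tri [ 0.3979 -0.0936  0.0746]
blk [(array([160.9, 320.3]), np.int32(207)), (array([352.5, 137.5]), np.int32(95))] tri [ 0.4621 -0.378   0.0731]
tin [(array([215., 278.]), np.int32(454)), (array([359. , 188.9]), np.int32(294))] tri [ 0.4387 -0.2046  0.0362]
jar [(array([281.6, 197.5]), np.int32(224)), (array([378.4, 273.7]), np.int32(408))] tri [0.393  0.0994 0.0504]
S dot [397.1333 207.8   ] 15 [0.6262 0.2616 0.015 ]
S dot [386.5 227.5] 20 [0.6418 0.1737 0.015 ]
S dot [374.6316 249.4737] 19 [0.6577 0.0844 0.015 ]
D dot [247.  275.4] 25 [0.6583 0.0867 0.015 ]
D dot [247.0714 307.5357] 28 [0.6426 0.1753 0.015 ]
D dot [247.1176 343.7647] 34 [0.627  0.2638 0.015 ]
S pan [297.5225 319.0843] 178 ((300.7755432128906, 308.0501708984375), (38.430992126464844, 56.15324783325195), 91.74458312988281) [ 0.6432 -0.204   0.03  ] [ 0.6317 -0.1755  0.03  ]
D pan [278.0075 199.407 ] 1064 ((278.602783203125, 200.02117919921875), (29.339147567749023, 48.38699722290039), 88.94400024414062) [ 0.6265 -0.1576  0.03  ] [ 0.6248 -0.1553  0.03  ]
carton side [[0.5013 0.3431 0.08  ]
 [0.4479 0.3212 0.08  ]
 [0.4247 0.3719 0.08  ]
 [0.4774 0.3973 0.08  ]] [0.4628 0.3584 0.08  ] [0.0577 0.0558 0.0584 0.0592]
carton scene [[0.4283 0.3642 0.08  ]
 [0.4812 0.3906 0.08  ]
 [0.5057 0.3382 0.08  ]
 [0.4506 0.3099 0.08  ]] [0.4664 0.3507 0.08  ] [0.0592 0.0578 0.062  0.0587]
cup [array([0.4679, 0.2177, 0.075 ]), array([0.4094, 0.2134, 0.075 ])] c [0.4388 0.2153 0.075 ] [array([0.4401, 0.1832, 0.075 ]), array([0.4379, 0.2457, 0.075 ])]
cup [array([0.4185, 0.1891, 0.075 ]), array([0.4684, 0.2217, 0.075 ])] c [0.4436 0.2051 0.075 ] [array([0.4274, 0.231 , 0.075 ]), array([0.4595, 0.1796, 0.075 ])]
```

```bash
cat >> h.py <<'E'
def go(x,y,z,jawdeg=None):
    """needed: az turn, then shift in tool axes after that turn"""
    s=observe();R=np.array(s['orientation']);p=np.array(s['eef_pos'])
    cur=np.degrees(np.arctan2(R[1,0],R[0,0]))
    d=0 if jawdeg is None else (jawdeg-cur+90)%180-90
    th=np.radians(cur+d);X=np.array([np.cos(th),np.sin(th),0]);Y=np.array([np.sin(th),-np.cos(th),0])
    D=(np.array([x,y,z])-p)*1000
    tilt=np.degrees(np.arccos(-R[2,2]))
    print('t%.1f at'%s['t'],p,'jaw %.1f tilt %.2f gap %.4f F'%(cur,tilt,s['finger_gap']),np.array(s['force']).round(1),'j7 %.2f'%s['qpos'][6])
    print(' az %.3f rad, then x %.1f y %.1f z %.1f mm'%(-np.radians(d),D@X,D@Y,-D[2]))
E
python3 - <<'E'
from h import *
S=cv2.imread('pics/scene0.png')[:,:,::-1].copy();D=cv2.imread('pics/side0.png')[:,:,::-1].copy()
cs,cd=calibration('scene'),calibration('side')
print('pan',onz(cs,(302.2,306.2),.03),onz(cd,(279.2,199.6),.03))
print('purple',tri(cs,(90+325/3,180+357/3),cd,(230+343/3,105+147/3)),'blue',tri(cs,(90+105/3,180+502/3),cd,(230+380/3,105+53/3)))
print('spoon',onz(cd,(216,427),.01),onz(cd,(290,441),.01))
go(.462,-.378,.13,0)
E
```

```text
pan [ 0.6312 -0.1697  0.03  ] [ 0.6236 -0.1571  0.03  ]
purple [ 0.4797 -0.2978  0.0723] blue [ 0.4543 -0.4583  0.0712]
spoon [0.6482 0.4322 0.01  ] [0.5275 0.4474 0.01  ]
t0.1 at [ 0.1993 -0.5921  0.205 ] jaw -71.4 tilt 0.05 gap 0.0935 F [-0.3  0.1 -0. ] j7 -0.05
 az -1.246 rad, then x 262.7 y -214.1 z 75.0 mm
```

{"method": "drive_tool", "body": {"series": [{"az":-0.12},{"az":-0.12},{"az":-0.12},{"az":-0.12},{"az":-0.12},{"az":-0.12},{"az":-0.12},{"az":-0.12},{"az":-0.11}], "newtons": 15}}

```text
invalid input at $.series[0]: expected keys ax, ay, az, x, y, z, jaw
```

```bash
python3 -c "
from h import *
go(.462,-.378,.2,-10)"
```

```text
t0.1 at [ 0.1993 -0.5921  0.205 ] jaw -71.4 tilt 0.05 gap 0.0935 F [-0.3  0.1 -0. ] j7 -0.05
 az -1.072 rad, then x 221.5 y -256.4 z 5.0 mm
```

{"method": "drive_tool", "body": {"series": [{"ax":0,"ay":0,"az":-0.12,"x":0,"y":0,"z":0,"jaw":1},{"ax":0,"ay":0,"az":-0.12,"x":0,"y":0,"z":0,"jaw":1},{"ax":0,"ay":0,"az":-0.12,"x":0,"y":0,"z":0,"jaw":1},{"ax":0,"ay":0,"az":-0.12,"x":0,"y":0,"z":0,"jaw":1},{"ax":0,"ay":0,"az":-0.12,"x":0,"y":0,"z":0,"jaw":1},{"ax":0,"ay":0,"az":-0.12,"x":0,"y":0,"z":0,"jaw":1},{"ax":0,"ay":0,"az":-0.12,"x":0,"y":0,"z":0,"jaw":1},{"ax":0,"ay":0,"az":-0.12,"x":0,"y":0,"z":0,"jaw":1},{"ax":0,"ay":0,"az":-0.11,"x":0,"y":0,"z":0,"jaw":1}], "newtons": 15}}

```text
t: 0.9
eef_pos: [0.1994, -0.5922, 0.2052]
orientation: [[0.986, -0.169, -0.0], [-0.169, -0.986, 0.001], [-0.0, -0.0, -1.0]]
force: [-0.7, 0.3, 0.1]
finger_gap: 0.0941
```

```bash
python3 -c "
from h import *
go(.462,-.378,.2,-10)"
```

```text
t0.9 at [ 0.1994 -0.5922  0.2052] jaw -9.7 tilt 0.03 gap 0.0941 F [-0.7  0.3  0.1] j7 0.95
 az 0.005 rad, then x 221.5 y -256.5 z 5.2 mm
```

{"method": "drive_tool", "body": {"series": [{"ax":0,"ay":0,"az":0,"x":24.6,"y":-28.5,"z":0,"jaw":1},{"ax":0,"ay":0,"az":0,"x":24.6,"y":-28.5,"z":0,"jaw":1},{"ax":0,"ay":0,"az":0,"x":24.6,"y":-28.5,"z":0,"jaw":1},{"ax":0,"ay":0,"az":0,"x":24.6,"y":-28.5,"z":0,"jaw":1},{"ax":0,"ay":0,"az":0,"x":24.6,"y":-28.5,"z":0,"jaw":1},{"ax":0,"ay":0,"az":0,"x":24.6,"y":-28.5,"z":0,"jaw":1},{"ax":0,"ay":0,"az":0,"x":24.6,"y":-28.5,"z":0,"jaw":1},{"ax":0,"ay":0,"az":0,"x":24.6,"y":-28.5,"z":0,"jaw":1},{"ax":0,"ay":0,"az":0,"x":24.6,"y":-28.5,"z":5,"jaw":1},{"ax":0,"ay":0,"az":0,"x":0,"y":0,"z":0,"jaw":1}]}}

```text
t: 1.73
eef_pos: [0.4678, -0.3722, 0.1998]
orientation: [[0.986, -0.167, 0.002], [-0.167, -0.986, 0.003], [0.001, -0.003, -1.0]]
force: [0.4, 0.6, -0.7]
finger_gap: 0.094
```

```bash
python3 -c "
from h import *
go(.462,-.378,.2,-10)
import pickle
pickle.dump(calibration('wrist'),open('w1.pkl','wb'));cv2.imwrite('pics/w1.png',snapshot('wrist')[:,:,::-1])"
```

```text
t1.7 at [ 0.4678 -0.3722  0.1998] jaw -9.6 tilt 0.18 gap 0.0940 F [ 0.4  0.6 -0.7] j7 0.33
 az 0.007 rad, then x -4.7 y 6.7 z -0.2 mm
```

View pics/w1.png

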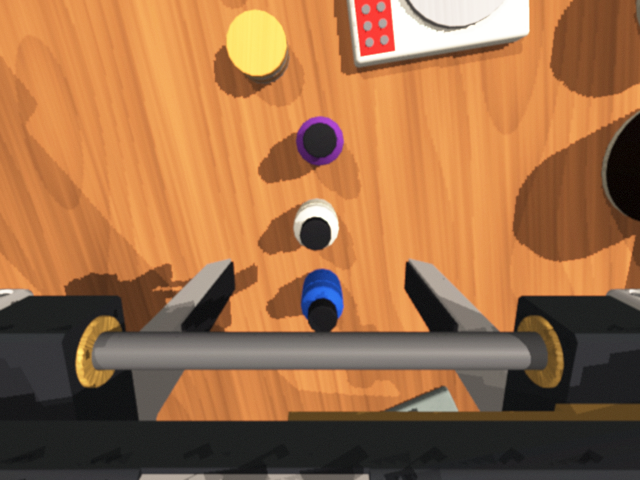

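```bash
python3 -c "
from h import *
import pickle
c=pickle.load(open('w1.pkl','rb'));im=cv2.imread('pics/w1.png')[:,:,::-1].copy()
for n,b in(('white',(298,215,336,252)),('pur',(300,120,340,162))):
    q=blob(im,b,(0,0,0),(180,255,50));print(n,q[0],q[1],onz(c,q[0],.083), 'diam mm',2*np.sqrt(q[1]/3.1416)*.30/344*1000)
q=blob(im,(220,5,292,80),(18,100,150),(32,255,255));print('tin',q[0],q[1],onz(c,q[0],.039))
print(np.array(c['T'])[:3,3])
go(.462,-.378,.2,-10)
"
```

```text
white [315.0313 233.219 ] 735 [ 0.4628 -0.3765  0.083 ] diam mm 26.67847699595245
pur [318.9797 140.3301] 836 [ 0.4795 -0.2987  0.083 ] diam mm 28.452504611307276
tin [255.7916  41.9601] 3134 [ 0.438  -0.2038  0.039 ]
[ 0.4783 -0.3067  0.3793]
t1.8 at [ 0.4651 -0.375   0.1999] jaw -9.7 tilt 0.10 gap 0.0940 F [-0.5  0.3  0.3] j7 0.34
 az 0.004 rad, then x -2.5 y 3.5 z -0.1 mm
```

{"method": "drive_tool", "body": {"series": [{"ax":0,"ay":0,"az":0,"x":-1.5,"y":1.5,"z":0,"jaw":1},{"ax":0,"ay":0,"az":0,"x":0,"y":0,"z":25,"jaw":1},{"ax":0,"ay":0,"az":0,"x":0,"y":0,"z":25,"jaw":1}]}}

```text
t: 2.03
eef_pos: [0.4598, -0.3817, 0.1509]
orientation: [[0.984, -0.177, 0.001], [-0.177, -0.984, -0.002], [0.002, 0.002, -1.0]]
force: [0.1, 0.2, -0.1]
finger_gap: 0.094
```

```bash
python3 -c "
from h import *
go(.4625,-.377,.018,-10)"
```

```text
t2.0 at [ 0.4598 -0.3817  0.1509] jaw -10.2 tilt 0.16 gap 0.0940 F [ 0.1  0.2 -0.1] j7 0.32
 az -0.004 rad, then x 1.8 y -5.1 z 132.9 mm
```

{"method": "drive_tool", "body": {"series": [{"ax":0,"ay":0,"az":0,"x":2,"y":-2.5,"z":28,"jaw":1},{"ax":0,"ay":0,"az":0,"x":0,"y":0,"z":28,"jaw":1},{"ax":0,"ay":0,"az":0,"x":0,"y":0,"z":28,"jaw":1},{"ax":0,"ay":0,"az":0,"x":0,"y":0,"z":28,"jaw":1},{"ax":0,"ay":0,"az":0,"x":0,"y":0,"z":20,"jaw":1},{"ax":0,"ay":0,"az":0,"x":0,"y":0,"z":0,"jaw":1}]}}

```text
t: 2.53
eef_pos: [0.4597, -0.3776, 0.0146]
orientation: [[0.984, -0.177, -0.005], [-0.177, -0.984, 0.003], [-0.005, -0.002, -1.0]]
force: [-0.5, -0.3, -1.2]
finger_gap: 0.0937
```

```bash
python3 -c "
from h import *
go(.4625,-.377,.018,-10)"
```

```text
t2.5 at [ 0.4597 -0.3776  0.0146] jaw -10.2 tilt 0.33 gap 0.0937 F [-0.5 -0.3 -1.2] j7 0.26
 az -0.004 rad, then x 2.6 y -1.1 z -3.4 mm
```

{"method": "drive_tool", "body": {"series": [{"ax":0,"ay":0,"az":0,"x":0,"y":0,"z":0,"jaw":1},{"ax":0,"ay":0,"az":0,"x":0,"y":0,"z":0,"jaw":-1},{"ax":0,"ay":0,"az":0,"x":0,"y":0,"z":0,"jaw":-1},{"ax":0,"ay":0,"az":0,"x":0,"y":0,"z":0,"jaw":-1},{"ax":0,"ay":0,"az":0,"x":0,"y":0,"z":0,"jaw":-1},{"ax":0,"ay":0,"az":0,"x":0,"y":0,"z":0,"jaw":-1},{"ax":0,"ay":0,"az":0,"x":0,"y":0,"z":0,"jaw":-1},{"ax":0,"ay":0,"az":0,"x":0,"y":0,"z":0,"jaw":-1}], "newtons": 15}}

```text
t: 3.2
eef_pos: [0.463, -0.3777, 0.0186]
orientation: [[0.985, -0.175, 0.0], [-0.175, -0.985, -0.0], [0.0, 0.0, -1.0]]
force: [-0.1, -0.7, -0.2]
finger_gap: 0.0508
```

```bash
python3 -c "
from h import *
go(.4625,-.377,.018,-10);go(.4625,-.377,.2,10)"
```

```text
t3.2 at [ 0.463  -0.3777  0.0186] jaw -10.1 tilt 0.01 gap 0.0508 F [-0.1 -0.7 -0.2] j7 0.26
 az -0.001 rad, then x -0.7 y -0.6 z 0.6 mm
t3.2 at [ 0.463  -0.3777  0.0186] jaw -10.1 tilt 0.01 gap 0.0508 F [-0.1 -0.7 -0.2] j7 0.26
 az -0.350 rad, then x -0.4 y -0.8 z -181.4 mm
```

Fingers still closing (51 mm, bottle is 44 mm). Continue.

{"method": "drive_tool", "body": {"series": [{"ax":0,"ay":0,"az":0,"x":0,"y":0,"z":0,"jaw":-1},{"ax":0,"ay":0,"az":0,"x":0,"y":0,"z":0,"jaw":-1},{"ax":0,"ay":0,"az":0,"x":0,"y":0,"z":0,"jaw":-1},{"ax":0,"ay":0,"az":0,"x":0,"y":0,"z":0,"jaw":-1}]}}

```text
t: 3.53
eef_pos: [0.4631, -0.3777, 0.0185]
orientation: [[0.985, -0.175, 0.0], [-0.175, -0.985, -0.0], [0.0, 0.0, -1.0]]
force: [0.2, -0.3, 1.7]
finger_gap: 0.0438
```

{"method": "drive_tool", "body": {"series": [{"ax":0,"ay":0,"az":0,"x":0,"y":0,"z":-14,"jaw":-1},{"ax":0,"ay":0,"az":0,"x":0,"y":0,"z":-28,"jaw":-1},{"ax":0,"ay":0,"az":0,"x":0,"y":0,"z":-28,"jaw":-1},{"ax":0,"ay":0,"az":0,"x":0,"y":0,"z":-28,"jaw":-1},{"ax":0,"ay":0,"az":0,"x":0,"y":0,"z":-28,"jaw":-1},{"ax":0,"ay":0,"az":-0.09,"x":0,"y":0,"z":-14,"jaw":-1},{"ax":0,"ay":0,"az":-0.09,"x":0,"y":0,"z":0,"jaw":-1},{"ax":0,"ay":0,"az":-0.09,"x":0,"y":0,"z":0,"jaw":-1},{"ax":0,"ay":0,"az":-0.08,"x":0,"y":0,"z":0,"jaw":-1},{"ax":0,"ay":0,"az":0,"x":0,"y":0,"z":0,"jaw":-1}]}}

```text
t: 4.37
eef_pos: [0.4628, -0.3776, 0.1593]
orientation: [[0.984, 0.177, 0.0], [0.177, -0.984, -0.0], [0.0, 0.0, -1.0]]
force: [-0.3, -0.1, -1.5]
finger_gap: 0.0438
```

```bash
python3 -c "
from h import *
go(.6266,.2627,.158,10)"
```

```text
t4.4 at [ 0.4628 -0.3776  0.1593] jaw 10.2 tilt 0.01 gap 0.0438 F [-0.3 -0.1 -1.5] j7 0.64
 az 0.004 rad, then x 272.5 y -602.1 z 1.3 mm
```

{"method": "drive_tool", "body": {"series": [{"ax":0,"ay":0,"az":0,"x":6,"y":-14,"z":0,"jaw":-1},{"ax":0,"ay":0,"az":0,"x":12,"y":-27,"z":0,"jaw":-1},{"ax":0,"ay":0,"az":0,"x":12,"y":-27,"z":0,"jaw":-1},{"ax":0,"ay":0,"az":0,"x":12,"y":-27,"z":0,"jaw":-1},{"ax":0,"ay":0,"az":0,"x":12,"y":-27,"z":0,"jaw":-1},{"ax":0,"ay":0,"az":0,"x":12,"y":-27,"z":0,"jaw":-1},{"ax":0,"ay":0,"az":0,"x":12,"y":-27,"z":0,"jaw":-1},{"ax":0,"ay":0,"az":0,"x":12,"y":-27,"z":0,"jaw":-1},{"ax":0,"ay":0,"az":0,"x":12,"y":-27,"z":0,"jaw":-1},{"ax":0,"ay":0,"az":0,"x":12,"y":-27,"z":0,"jaw":-1}]}}

```text
t: 5.2
eef_pos: [0.5307, -0.1028, 0.1589]
orientation: [[0.985, 0.17, 0.0], [0.17, -0.985, -0.0], [-0.0, 0.0, -1.0]]
force: [0.8, -0.1, -1.1]
finger_gap: 0.0438
```

{"method": "drive_tool", "body": {"series": [{"ax":0,"ay":0,"az":0,"x":12,"y":-27,"z":0,"jaw":-1},{"ax":0,"ay":0,"az":0,"x":12,"y":-27,"z":0,"jaw":-1},{"ax":0,"ay":0,"az":0,"x":12,"y":-27,"z":0,"jaw":-1},{"ax":0,"ay":0,"az":0,"x":12,"y":-27,"z":0,"jaw":-1},{"ax":0,"ay":0,"az":0,"x":12,"y":-27,"z":0,"jaw":-1},{"ax":0,"ay":0,"az":0,"x":12,"y":-27,"z":0,"jaw":-1},{"ax":0,"ay":0,"az":0,"x":12,"y":-27,"z":0,"jaw":-1},{"ax":0,"ay":0,"az":0,"x":12,"y":-27,"z":0,"jaw":-1},{"ax":0,"ay":0,"az":0,"x":12,"y":-27,"z":0,"jaw":-1},{"ax":0,"ay":0,"az":0,"x":12,"y":-27,"z":0,"jaw":-1}]}}

```text
t: 6.03
eef_pos: [0.6019, 0.1838, 0.1589]
orientation: [[0.985, 0.17, -0.0], [0.17, -0.985, -0.0], [-0.0, 0.0, -1.0]]
force: [-0.4, -0.8, -0.7]
finger_gap: 0.0436
```

{"method": "drive_tool", "body": {"series": [{"ax":0,"ay":0,"az":0,"x":12,"y":-27,"z":0,"jaw":-1},{"ax":0,"ay":0,"az":0,"x":10,"y":-27,"z":0,"jaw":-1},{"ax":0,"ay":0,"az":0,"x":10,"y":-17,"z":0,"jaw":-1},{"ax":0,"ay":0,"az":0,"x":5,"y":-4,"z":0,"jaw":-1},{"ax":0,"ay":0,"az":0,"x":0,"y":0,"z":0,"jaw":-1},{"ax":0,"ay":0,"az":0,"x":0,"y":0,"z":0,"jaw":-1},{"ax":0,"ay":0,"az":0,"x":0,"y":0,"z":0,"jaw":-1},{"ax":0,"ay":0,"az":0,"x":0,"y":0,"z":0,"jaw":-1}]}}

```text
t: 6.7
eef_pos: [0.6257, 0.2608, 0.1586]
orientation: [[0.985, 0.171, 0.0], [0.171, -0.985, -0.001], [-0.0, 0.001, -1.0]]
force: [-0.3, -0.1, -1.7]
finger_gap: 0.0438
```

```bash
python3 -c "
from h import *
go(.6266,.2627,.034,10)
cv2.imwrite('pics/w2.png',snapshot('wrist')[:,:,::-1])
cv2.imwrite('pics/s2.png',snapshot('side')[:,:,::-1])"
```

```text
t6.7 at [0.6257 0.2608 0.1586] jaw 9.9 tilt 0.03 gap 0.0438 F [-0.3 -0.1 -1.7] j7 -0.52
 az -0.003 rad, then x 1.2 y -1.7 z 124.6 mm
```

View pics/w2.png

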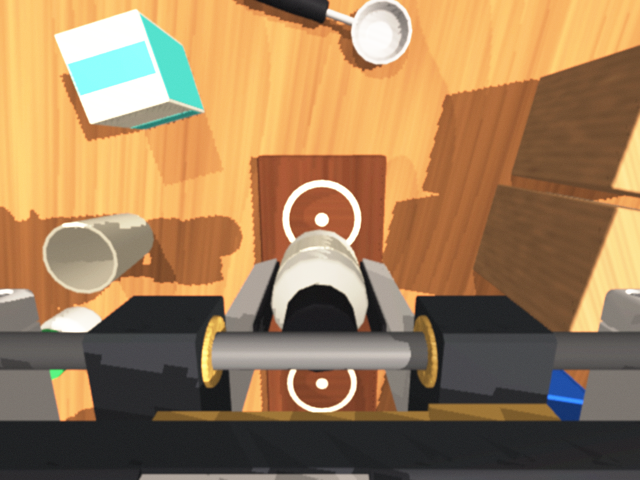

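View pics/s2.png

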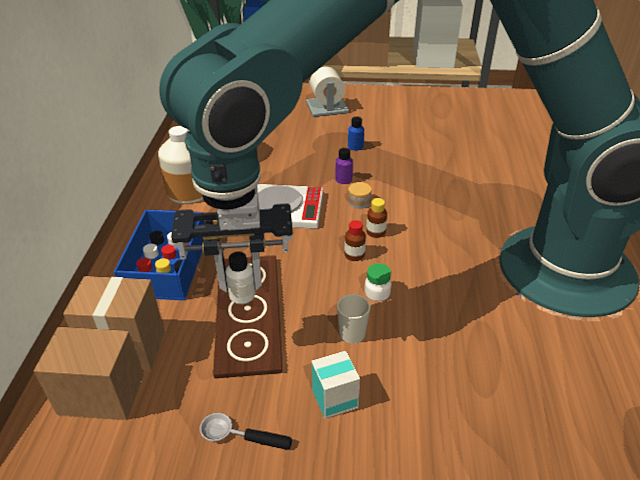

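```bash
python3 -c "
from h import *
c=calibration('wrist');im=cv2.imread('pics/w2.png')[:,:,::-1].copy()
q=blob(im,(310,208,332,230),(0,0,180),(180,90,255));print('dot',q[0],q[1],onz(c,q[0],.015))
q=blob(im,(312,376,332,392),(0,0,180),(180,90,255));print('dot',q[0],q[1],onz(c,q[0],.015))
P=[(56,39),(137,10),(172,91),(91,126)]
A=np.array([onz(c,p,.08) for p in P]);print(A,A.mean(0))
e=np.roll(A,-1,0)-A;print(np.linalg.norm(e,axis=1),np.degrees(np.arctan2(e[:,1],e[:,0])))
z=cv2.resize(im[0:300,30:230],None,fx=2,fy=2,interpolation=2);cv2.imwrite('pics/w2c.png',z[:,:,::-1])
"
```

```text
dot [321.3806 219.3161] 155 [0.6268 0.2632 0.015 ]
dot [321.5524 383.1143] 105 [0.6582 0.0858 0.015 ]
[[0.4249 0.3681 0.08  ]
 [0.4782 0.3952 0.08  ]
 [0.505  0.3485 0.08  ]
 [0.4494 0.3149 0.08  ]] [0.4644 0.3566 0.08  ]
[0.0599 0.0538 0.0649 0.0586] [  26.9383  -60.2214 -148.8599  114.7563]
```

View pics/w2c.png

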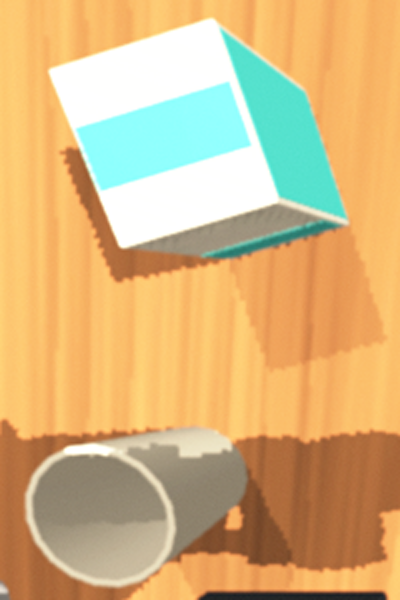

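{"method": "drive_tool", "body": {"series": [{"ax":0,"ay":0,"az":0,"x":1,"y":-2,"z":10,"jaw":-1},{"ax":0,"ay":0,"az":0,"x":0,"y":0,"z":25,"jaw":-1},{"ax":0,"ay":0,"az":0,"x":0,"y":0,"z":25,"jaw":-1},{"ax":0,"ay":0,"az":0,"x":0,"y":0,"z":25,"jaw":-1},{"ax":0,"ay":0,"az":0,"x":0,"y":0,"z":20,"jaw":-1},{"ax":0,"ay":0,"az":0,"x":0,"y":0,"z":12,"jaw":-1},{"ax":0,"ay":0,"az":0,"x":0,"y":0,"z":0,"jaw":-1},{"ax":0,"ay":0,"az":0,"x":0,"y":0,"z":0,"jaw":-1},{"ax":0,"ay":0,"az":0,"x":0,"y":0,"z":0,"jaw":-1},{"ax":0,"ay":0,"az":0,"x":0,"y":0,"z":0,"jaw":-1}]}}

```text
t: 7.63
eef_pos: [0.6271, 0.2647, 0.0429]
orientation: [[0.985, 0.173, 0.002], [0.173, -0.985, 0.001], [0.002, -0.001, -1.0]]
force: [-0.7, -0.1, -0.7]
finger_gap: 0.044
```

```bash
python3 -c "
from h import *
go(.6267,.263,.034,10)"
```

```text
t7.6 at [0.6271 0.2647 0.0429] jaw 10.0 tilt 0.12 gap 0.0440 F [-0.7 -0.1 -0.7] j7 -0.57
 az -0.001 rad, then x -0.7 y 1.6 z 8.9 mm
```

{"method": "drive_tool", "body": {"series": [{"ax":0,"ay":0,"az":0,"x":0,"y":1,"z":4,"jaw":-1},{"ax":0,"ay":0,"az":0,"x":0,"y":0,"z":4,"jaw":-1},{"ax":0,"ay":0,"az":0,"x":0,"y":0,"z":0,"jaw":-1},{"ax":0,"ay":0,"az":0,"x":0,"y":0,"z":0,"jaw":-1},{"ax":0,"ay":0,"az":0,"x":0,"y":0,"z":0,"jaw":-1}]}}

```text
t: 8.05
eef_pos: [0.6264, 0.2633, 0.0334]
orientation: [[0.985, 0.173, -0.0], [0.173, -0.985, -0.0], [-0.0, -0.0, -1.0]]
force: [-1.0, 0.1, -1.0]
finger_gap: 0.044
```

```bash
python3 -c "
from h import *
go(.6267,.263,.034,10)"
```

```text
t8.1 at [0.6264 0.2633 0.0334] jaw 10.0 tilt 0.02 gap 0.0440 F [-1.   0.1 -1. ] j7 -0.57
 az -0.001 rad, then x 0.3 y 0.4 z -0.6 mm
```

{"method": "drive_tool", "body": {"series": [{"ax":0,"ay":0,"az":0,"x":0,"y":0,"z":0,"jaw":1},{"ax":0,"ay":0,"az":0,"x":0,"y":0,"z":0,"jaw":1},{"ax":0,"ay":0,"az":0,"x":0,"y":0,"z":0,"jaw":1},{"ax":0,"ay":0,"az":0,"x":0,"y":0,"z":0,"jaw":1},{"ax":0,"ay":0,"az":0,"x":0,"y":0,"z":0,"jaw":1},{"ax":0,"ay":0,"az":0,"x":0,"y":0,"z":-25,"jaw":1},{"ax":0,"ay":0,"az":0,"x":0,"y":0,"z":-30,"jaw":1},{"ax":0,"ay":0,"az":0,"x":0,"y":0,"z":-30,"jaw":1},{"ax":0,"ay":0,"az":0,"x":0,"y":0,"z":-30,"jaw":1},{"ax":0,"ay":0,"az":0,"x":0,"y":0,"z":-25,"jaw":1}]}}

```text
t: 8.88
eef_pos: [0.6266, 0.2636, 0.1758]
orientation: [[0.985, 0.173, 0.001], [0.173, -0.985, 0.001], [0.001, -0.0, -1.0]]
force: [0.3, -0.1, 0.4]
finger_gap: 0.0941
```

```bash
python3 -c "
from h import *
go(.4645,.3575,.17,27)"
```

```text
t8.9 at [0.6266 0.2636 0.1758] jaw 10.0 tilt 0.07 gap 0.0941 F [ 0.3 -0.1  0.4] j7 -0.51
 az -0.297 rad, then x -101.8 y -157.3 z 5.8 mm
```

{"method": "drive_tool", "body": {"series": [{"ax":0,"ay":0,"az":-0.1,"x":0,"y":0,"z":0,"jaw":1},{"ax":0,"ay":0,"az":-0.1,"x":0,"y":0,"z":0,"jaw":1},{"ax":0,"ay":0,"az":-0.1,"x":0,"y":0,"z":0,"jaw":1},{"ax":0,"ay":0,"az":0,"x":-17,"y":-26,"z":-4,"jaw":1},{"ax":0,"ay":0,"az":0,"x":-17,"y":-26,"z":-5,"jaw":1},{"ax":0,"ay":0,"az":0,"x":-17,"y":-26,"z":-5,"jaw":1},{"ax":0,"ay":0,"az":0,"x":-17,"y":-26,"z":-5,"jaw":1},{"ax":0,"ay":0,"az":0,"x":-17,"y":-26,"z":-5,"jaw":1},{"ax":0,"ay":0,"az":0,"x":-17,"y":-27,"z":0,"jaw":1},{"ax":0,"ay":0,"az":0,"x":0,"y":0,"z":0,"jaw":1}]}}

```text
t: 9.72
eef_pos: [0.4589, 0.3604, 0.1985]
orientation: [[0.887, 0.463, 0.0], [0.463, -0.887, 0.001], [0.001, -0.001, -1.0]]
force: [-0.6, 0.5, -0.2]
finger_gap: 0.0942
```

{"method": "drive_tool", "body": {"series": [{"ax":0,"ay":0,"az":0,"x":0,"y":0,"z":0,"jaw":1},{"ax":0,"ay":0,"az":0,"x":0,"y":0,"z":0,"jaw":1},{"ax":0,"ay":0,"az":0,"x":0,"y":0,"z":0,"jaw":1}]}}

```text
t: 9.97
eef_pos: [0.4651, 0.3557, 0.1973]
orientation: [[0.89, 0.455, -0.0], [0.455, -0.89, -0.0], [-0.0, 0.0, -1.0]]
force: [-0.1, 0.3, 0.3]
finger_gap: 0.0942
```

```bash
python3 -c "
from h import *
import pickle
go(.4645,.3575,.17,27)
c=calibration('wrist');im=snapshot('wrist');cv2.imwrite('pics/w3.png',im[:,:,::-1]);pickle.dump(c,open('w3.pkl','wb'))"
```

```text
t10.0 at [0.4651 0.3557 0.1973] jaw 27.1 tilt 0.01 gap 0.0942 F [-0.1  0.3  0.3] j7 -0.49
 az 0.001 rad, then x 0.3 y -1.9 z 27.3 mm
```

View pics/w3.png

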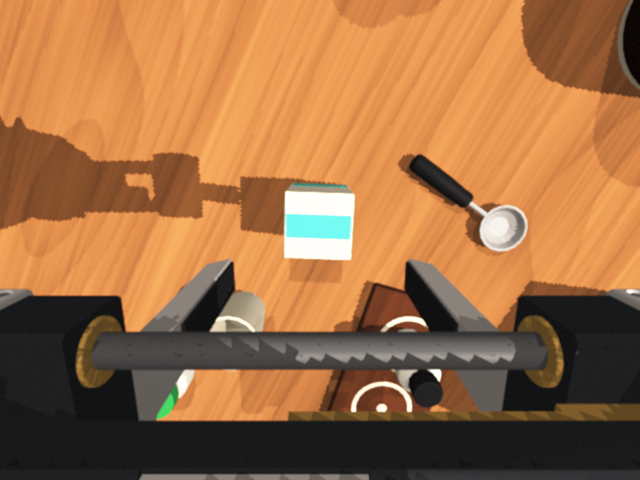

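```bash
python3 -c "
from h import *
import pickle
c=pickle.load(open('w3.pkl','rb'));im=cv2.imread('pics/w3.png')[:,:,::-1].copy()
A=np.array([onz(c,p,.08) for p in [(286,192),(353,194),(352,260),(285,258)]]);e=np.roll(A,-1,0)-A
print(A.mean(0),np.linalg.norm(e,axis=1),np.degrees(np.arctan2(e[:,1],e[:,0])))
q=blob(im,(270,205,370,250),(80,80,150),(100,255,255));r=cv2.minAreaRect(q[2].astype(np.float32));print(q[0],q[1],r,onz(c,q[0],.08),onz(c,r[0],.08))
B=np.array([onz(c,p,.08) for p in cv2.boxPoints(r)]);e=np.roll(B,-1,0)-B
print(np.linalg.norm(e,axis=1),np.degrees(np.arctan2(e[:,1],e[:,0])))
go(.4645,.3575,.022,27)"
```

```text
[0.4639 0.3558 0.08  ] [0.0578 0.0598 0.0605 0.0596] [  25.3683  -62.4777 -154.7068  114.9206]
[317.9645 226.1113] 1438 ((317.7381896972656, 226.19956970214844), (64.24844360351562, 22.585073471069336), 2.0825653076171875) [0.4628 0.3559 0.08  ] [0.4627 0.3558 0.08  ]
[0.0204 0.0563 0.0204 0.0572] [ 113.741    24.9653  -63.7663 -155.0664]
t10.0 at [0.465  0.3557 0.1972] jaw 27.1 tilt 0.02 gap 0.0940 F [-0.2 -1.4 -0.4] j7 -0.49
 az 0.001 rad, then x 0.3 y -1.9 z 175.2 mm
```

{"method": "drive_tool", "body": {"series": [{"ax":0,"ay":0,"az":0.033,"x":0,"y":0,"z":10,"jaw":1},{"ax":0,"ay":0,"az":0,"x":-1,"y":0,"z":30,"jaw":1},{"ax":0,"ay":0,"az":0,"x":0,"y":0,"z":30,"jaw":1},{"ax":0,"ay":0,"az":0,"x":0,"y":0,"z":30,"jaw":1},{"ax":0,"ay":0,"az":0,"x":0,"y":0,"z":30,"jaw":1},{"ax":0,"ay":0,"az":0,"x":0,"y":0,"z":25,"jaw":1},{"ax":0,"ay":0,"az":0,"x":0,"y":0,"z":17,"jaw":1},{"ax":0,"ay":0,"az":0,"x":0,"y":0,"z":0,"jaw":1},{"ax":0,"ay":0,"az":0,"x":0,"y":0,"z":0,"jaw":1}]}}

```text
t: 10.77
eef_pos: [0.4633, 0.3557, 0.0251]
orientation: [[0.905, 0.426, -0.001], [0.426, -0.905, -0.001], [-0.001, -0.0, -1.0]]
force: [0.3, 0.5, 0.1]
finger_gap: 0.0938
```

{"method": "drive_tool", "body": {"series": [{"ax":0,"ay":0,"az":0,"x":0,"y":0,"z":0,"jaw":-1},{"ax":0,"ay":0,"az":0,"x":0,"y":0,"z":0,"jaw":-1},{"ax":0,"ay":0,"az":0,"x":0,"y":0,"z":0,"jaw":-1},{"ax":0,"ay":0,"az":0,"x":0,"y":0,"z":0,"jaw":-1},{"ax":0,"ay":0,"az":0,"x":0,"y":0,"z":0,"jaw":-1},{"ax":0,"ay":0,"az":0,"x":0,"y":0,"z":0,"jaw":-1},{"ax":0,"ay":0,"az":0,"x":0,"y":0,"z":0,"jaw":-1},{"ax":0,"ay":0,"az":0,"x":0,"y":0,"z":0,"jaw":-1}], "newtons": 20}}

```text
t: 11.43
eef_pos: [0.4634, 0.3562, 0.0259]
orientation: [[0.904, 0.427, 0.001], [0.427, -0.904, 0.0], [0.001, 0.0, -1.0]]
force: [-0.8, -1.2, 6.5]
finger_gap: 0.0601
```

```bash
python3 -c "
from h import *
go(.4637,.3558,.025,25.2)"
```

```text
t11.4 at [0.4634 0.3562 0.0259] jaw 25.3 tilt 0.03 gap 0.0601 F [-0.8 -1.2  6.5] j7 -0.66
 az 0.001 rad, then x 0.1 y 0.4 z 0.9 mm
```

{"method": "drive_tool", "body": {"series": [{"ax":0,"ay":0,"az":0,"x":0,"y":0,"z":-12,"jaw":-1},{"ax":0,"ay":0,"az":0,"x":0,"y":0,"z":-28,"jaw":-1},{"ax":0,"ay":0,"az":0,"x":0,"y":0,"z":-30,"jaw":-1},{"ax":0,"ay":0,"az":0,"x":0,"y":0,"z":-30,"jaw":-1},{"ax":0,"ay":0,"az":0,"x":0,"y":0,"z":-25,"jaw":-1},{"ax":0,"ay":0,"az":0.09,"x":0,"y":0,"z":-15,"jaw":-1},{"ax":0,"ay":0,"az":0.09,"x":0,"y":0,"z":0,"jaw":-1},{"ax":0,"ay":0,"az":0.087,"x":0,"y":0,"z":0,"jaw":-1},{"ax":0,"ay":0,"az":0,"x":0,"y":0,"z":0,"jaw":-1},{"ax":0,"ay":0,"az":0,"x":0,"y":0,"z":0,"jaw":-1}]}}

```text
t: 12.27
eef_pos: [0.4629, 0.356, 0.1658]
orientation: [[0.984, 0.176, 0.0], [0.176, -0.984, -0.0], [-0.0, 0.0, -1.0]]
force: [0.1, -0.3, -2.7]
finger_gap: 0.06
```

```bash
python3 -c "
from h import *
go(.6425,.1745,.165,10)"
```

```text
t12.3 at [0.4629 0.356  0.1658] jaw 10.1 tilt 0.01 gap 0.0600 F [ 0.1 -0.3 -2.7] j7 -0.78
 az 0.003 rad, then x 145.3 y 210.0 z 0.8 mm
```

{"method": "drive_tool", "body": {"series": [{"ax":0,"ay":0,"az":0,"x":10,"y":14,"z":0,"jaw":-1},{"ax":0,"ay":0,"az":0,"x":18,"y":26,"z":0,"jaw":-1},{"ax":0,"ay":0,"az":0,"x":18,"y":26,"z":0,"jaw":-1},{"ax":0,"ay":0,"az":0,"x":18,"y":26,"z":0,"jaw":-1},{"ax":0,"ay":0,"az":0,"x":18,"y":26,"z":0,"jaw":-1},{"ax":0,"ay":0,"az":0,"x":18,"y":26,"z":0,"jaw":-1},{"ax":0,"ay":0,"az":0,"x":18,"y":26,"z":0,"jaw":-1},{"ax":0,"ay":0,"az":0,"x":18,"y":26,"z":0,"jaw":-1},{"ax":0,"ay":0,"az":0,"x":9,"y":14,"z":0,"jaw":-1}]}}

```text
t: 13.02
eef_pos: [0.6445, 0.1705, 0.165]
orientation: [[0.985, 0.173, -0.0], [0.173, -0.985, -0.001], [-0.001, 0.001, -1.0]]
force: [0.2, -1.4, -3.3]
finger_gap: 0.0605
```

{"method": "drive_tool", "body": {"series": [{"ax":0,"ay":0,"az":0,"x":0,"y":0,"z":0,"jaw":-1},{"ax":0,"ay":0,"az":0,"x":0,"y":0,"z":0,"jaw":-1},{"ax":0,"ay":0,"az":0,"x":0,"y":0,"z":0,"jaw":-1},{"ax":0,"ay":0,"az":0,"x":0,"y":0,"z":20,"jaw":-1},{"ax":0,"ay":0,"az":0,"x":0,"y":0,"z":28,"jaw":-1},{"ax":0,"ay":0,"az":0,"x":0,"y":0,"z":28,"jaw":-1},{"ax":0,"ay":0,"az":0,"x":0,"y":0,"z":24,"jaw":-1},{"ax":0,"ay":0,"az":0,"x":0,"y":0,"z":15,"jaw":-1},{"ax":0,"ay":0,"az":0,"x":0,"y":0,"z":0,"jaw":-1},{"ax":0,"ay":0,"az":0,"x":0,"y":0,"z":0,"jaw":-1}]}}

```text
t: 13.85
eef_pos: [0.642, 0.1753, 0.0508]
orientation: [[0.985, 0.175, -0.001], [0.175, -0.985, 0.0], [-0.0, -0.001, -1.0]]
force: [0.2, -0.1, -2.5]
finger_gap: 0.0598
```

```bash
python3 -c "
from h import *
go(.6425,.1745,.0405,10)"
```

```text
t13.8 at [0.642  0.1753 0.0508] jaw 10.1 tilt 0.04 gap 0.0598 F [ 0.2 -0.1 -2.5] j7 -0.43
 az 0.001 rad, then x 0.4 y 0.8 z 10.3 mm
```

{"method": "drive_tool", "body": {"series": [{"ax":0,"ay":0,"az":0,"x":0.4,"y":0.8,"z":5,"jaw":-1},{"ax":0,"ay":0,"az":0,"x":0,"y":0,"z":4,"jaw":-1},{"ax":0,"ay":0,"az":0,"x":0,"y":0,"z":1,"jaw":-1},{"ax":0,"ay":0,"az":0,"x":0,"y":0,"z":0,"jaw":-1},{"ax":0,"ay":0,"az":0,"x":0,"y":0,"z":0,"jaw":-1},{"ax":0,"ay":0,"az":0,"x":0,"y":0,"z":0,"jaw":-1}]}}

```text
t: 14.35
eef_pos: [0.6431, 0.1737, 0.0409]
orientation: [[0.985, 0.173, 0.001], [0.173, -0.985, 0.0], [0.001, -0.0, -1.0]]
force: [-0.6, -1.2, 1.1]
finger_gap: 0.0599
```

```bash
python3 -c "
from h import *
go(.6425,.1745,.0405,10)"
```

```text
t14.3 at [0.6431 0.1737 0.0409] jaw 10.0 tilt 0.03 gap 0.0599 F [-0.6 -1.2  1.1] j7 -0.44
 az -0.001 rad, then x -0.4 y -0.9 z 0.4 mm
```

{"method": "drive_tool", "body": {"series": [{"ax":0,"ay":0,"az":0,"x":0,"y":0,"z":0,"jaw":1},{"ax":0,"ay":0,"az":0,"x":0,"y":0,"z":0,"jaw":1},{"ax":0,"ay":0,"az":0,"x":0,"y":0,"z":0,"jaw":1},{"ax":0,"ay":0,"az":0,"x":0,"y":0,"z":0,"jaw":1},{"ax":0,"ay":0,"az":0,"x":0,"y":0,"z":0,"jaw":1},{"ax":0,"ay":0,"az":0,"x":0,"y":0,"z":-25,"jaw":1},{"ax":0,"ay":0,"az":0,"x":0,"y":0,"z":-33,"jaw":1},{"ax":0,"ay":0,"az":0,"x":0,"y":0,"z":-33,"jaw":1},{"ax":0,"ay":0,"az":0,"x":0,"y":0,"z":-33,"jaw":1},{"ax":0,"ay":0,"az":0,"x":0,"y":0,"z":-33,"jaw":1}]}}

```text
t: 15.18
eef_pos: [0.6426, 0.1736, 0.1991]
orientation: [[0.985, 0.173, -0.0], [0.173, -0.985, 0.0], [-0.0, -0.0, -1.0]]
force: [-0.3, 0.6, 0.2]
finger_gap: 0.0938
```

```bash
python3 -c "
from h import *
go(.438,-.204,.17,-10)
c=calibration('wrist');im=snapshot('wrist');cv2.imwrite('pics/w4.png',im[:,:,::-1]);import pickle;pickle.dump(c,open('w4.pkl','wb'))"
```

```text
t15.2 at [0.6426 0.1736 0.1991] jaw 10.0 tilt 0.01 gap 0.0938 F [-0.3  0.6  0.2] j7 -0.36
 az 0.349 rad, then x -135.9 y 407.4 z 29.1 mm
```

View pics/w4.png

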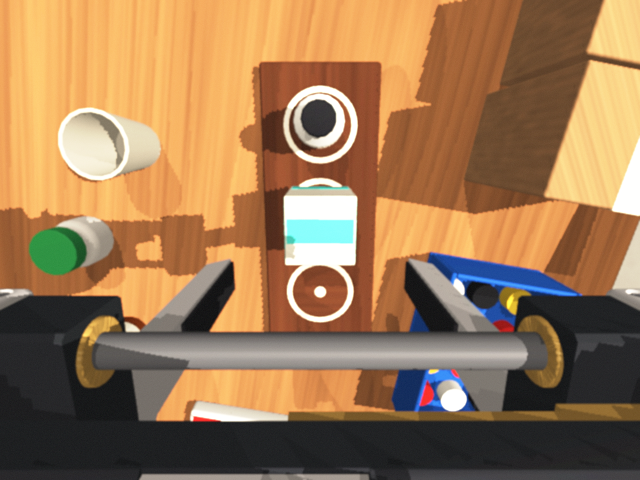

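```bash
python3 -c "
from h import *
import pickle
c=pickle.load(open('w4.pkl','rb'));im=cv2.imread('pics/w4.png')[:,:,::-1].copy()
q=blob(im,(295,95,342,142),(0,0,0),(180,255,50));print('cap',q[0],q[1],onz(c,q[0],.098))
q=blob(im,(313,285,328,299),(0,0,180),(180,90,255));print('dot',q[0],q[1],onz(c,q[0],.015))
q=blob(im,(280,205,362,255),(80,80,150),(100,255,255));r=cv2.minAreaRect(q[2].astype(np.float32));print(q[0],r,'carton',onz(c,r[0],.095))
A=np.array([onz(c,p,.095) for p in [(284,195),(356,195),(355,265),(284,265)]]);e=np.roll(A,-1,0)-A
print(A.mean(0),np.linalg.norm(e,axis=1),np.degrees(np.arctan2(e[:,1],e[:,0])))
A=np.array([onz(c,p,.075) for p in [(58,142),(131,142),(95,108),(95,180)]]);print('cup',A,A.mean(0))
"
```

```text
cap [312.2368 129.8421] 76 [0.6223 0.2531 0.098 ]
dot [319.8224 291.3832] 107 [0.6581 0.0855 0.015 ]
[319.2945 231.0641] ((319.0, 231.5), (23.0, 66.0), 90.0) carton [0.6418 0.1728 0.095 ]
[0.6424 0.1735 0.095 ] [0.0594 0.0608 0.0615 0.0609] [   9.9957  -79.3986 -169.9965   98.6249]
cup [[0.4096 0.2068 0.075 ]
 [0.471  0.2176 0.075 ]
 [0.4401 0.24   0.075 ]
 [0.4415 0.1797 0.075 ]] [0.4406 0.211  0.075 ]
```

```bash
python3 -c "
from h import *
go(.4382,-.2042,.2,10)"
```

```text
t15.2 at [0.6449 0.1747 0.2061] jaw 10.0 tilt 0.44 gap 0.0943 F [ 2.1 -0.5  6.5] j7 -0.36
 az -0.001 rad, then x -269.4 y 337.3 z 6.1 mm
```

{"method": "drive_tool", "body": {"series": [{"ax":0,"ay":0,"az":0,"x":-15,"y":19,"z":0,"jaw":1},{"ax":0,"ay":0,"az":0,"x":-21,"y":26.5,"z":0,"jaw":1},{"ax":0,"ay":0,"az":0,"x":-21,"y":26.5,"z":0,"jaw":1},{"ax":0,"ay":0,"az":0,"x":-21,"y":26.5,"z":0,"jaw":1},{"ax":0,"ay":0,"az":0,"x":-21,"y":26.5,"z":0,"jaw":1},{"ax":0,"ay":0,"az":0,"x":-21,"y":26.5,"z":0,"jaw":1},{"ax":0,"ay":0,"az":0,"x":-21,"y":26.5,"z":0,"jaw":1},{"ax":0,"ay":0,"az":0,"x":-21,"y":26.5,"z":0,"jaw":1},{"ax":0,"ay":0,"az":0,"x":-21,"y":26.5,"z":0,"jaw":1},{"ax":0,"ay":0,"az":0,"x":-21,"y":26.5,"z":0,"jaw":1}]}}

```text
t: 16.07
eef_pos: [0.4855, -0.1166, 0.1975]
orientation: [[0.985, 0.173, 0.0], [0.173, -0.985, -0.0], [0.0, 0.0, -1.0]]
force: [0.3, -0.5, 0.4]
finger_gap: 0.094
```

{"method": "drive_tool", "body": {"series": [{"ax":0,"ay":0,"az":0,"x":-21,"y":26.5,"z":0,"jaw":1},{"ax":0,"ay":0,"az":0,"x":-21,"y":26.5,"z":0,"jaw":1},{"ax":0,"ay":0,"az":0,"x":-21,"y":26.5,"z":0,"jaw":1},{"ax":0,"ay":0,"az":0,"x":0,"y":0,"z":0,"jaw":1},{"ax":0,"ay":0,"az":0,"x":0,"y":0,"z":0,"jaw":1},{"ax":0,"ay":0,"az":0,"x":0,"y":0,"z":0,"jaw":1},{"ax":0,"ay":0,"az":0,"x":0,"y":0,"z":0,"jaw":1},{"ax":0,"ay":0,"az":0,"x":0,"y":0,"z":0,"jaw":1}]}}

```text
t: 16.73
eef_pos: [0.4388, -0.2035, 0.1974]
orientation: [[0.985, 0.175, 0.0], [0.175, -0.985, 0.0], [0.0, -0.0, -1.0]]
force: [-0.4, 0.6, -0.1]
finger_gap: 0.0938
```

```bash
python3 -c "
from h import *
c=calibration('wrist');im=snapshot('wrist');cv2.imwrite('pics/w5.png',im[:,:,::-1]);import pickle;pickle.dump(c,open('w5.pkl','wb'))
q=blob(im,(250,170,390,300),(18,100,150),(32,255,255));print('tin',q[0],q[1],onz(c,q[0],.039))
go(.4382,-.2042,.01,10)"
```

```text
tin [319.0654 218.72  ] 2232 [ 0.438  -0.2041  0.039 ]
t16.8 at [ 0.4387 -0.2037  0.1974] jaw 10.1 tilt 0.01 gap 0.0944 F [-0.7 -0.1 -0.2] j7 0.45
 az 0.001 rad, then x -0.6 y 0.5 z 187.4 mm
```

View pics/w5.png

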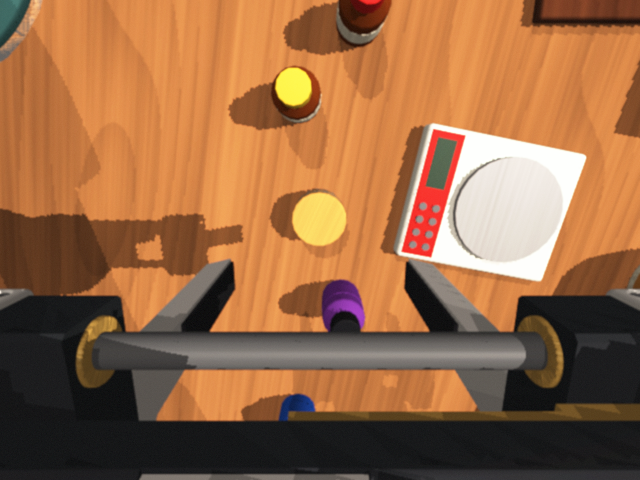

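```bash
python3 -c "
from h import *
import pickle
c=pickle.load(open('w5.pkl','rb'));im=cv2.imread('pics/w5.png')[:,:,::-1].copy()
g=cv2.cvtColor(im,cv2.COLOR_RGB2GRAY)
print(onz(c,(508.5,209),.03),[onz(c,p,.03) for p in [(454,209),(563,209),(508,156),(508,262)]])
q=blob(im,(440,150,585,270),(0,0,150),(180,40,232));e=cv2.fitEllipse(q[2].astype(np.float32));print(q[1],q[0],e,onz(c,e[0],.03))
"
```

```text
[ 0.6267 -0.1621  0.03  ] [array([ 0.572 , -0.1719,  0.03  ]), array([ 0.6814, -0.1524,  0.03  ]), array([ 0.6103, -0.1114,  0.03  ]), array([ 0.6432, -0.2168,  0.03  ])]
2700 [492.4215 232.063 ] ((501.9421081542969, 207.12258911132812), (93.08743286132812, 98.16431427001953), 72.55144500732422) [ 0.6195 -0.1614  0.03  ]
```

{"method": "drive_tool", "body": {"series": [{"ax":0,"ay":0,"az":0,"x":-0.6,"y":0.5,"z":15,"jaw":1},{"ax":0,"ay":0,"az":0,"x":0,"y":0,"z":30,"jaw":1},{"ax":0,"ay":0,"az":0,"x":0,"y":0,"z":30,"jaw":1},{"ax":0,"ay":0,"az":0,"x":0,"y":0,"z":30,"jaw":1},{"ax":0,"ay":0,"az":0,"x":0,"y":0,"z":30,"jaw":1},{"ax":0,"ay":0,"az":0,"x":0,"y":0,"z":25,"jaw":1},{"ax":0,"ay":0,"az":0,"x":0,"y":0,"z":18,"jaw":1},{"ax":0,"ay":0,"az":0,"x":0,"y":0,"z":7,"jaw":1},{"ax":0,"ay":0,"az":0,"x":0,"y":0,"z":0,"jaw":1},{"ax":0,"ay":0,"az":0,"x":0,"y":0,"z":0,"jaw":-1}]}}

```text
t: 17.62
eef_pos: [0.4382, -0.2048, 0.013]
orientation: [[0.985, 0.174, 0.0], [0.174, -0.985, 0.0], [0.0, -0.0, -1.0]]
force: [1.5, 0.4, 0.2]
finger_gap: 0.0903
```

{"method": "drive_tool", "body": {"series": [{"ax":0,"ay":0,"az":0,"x":0,"y":0,"z":0,"jaw":-1},{"ax":0,"ay":0,"az":0,"x":0,"y":0,"z":0,"jaw":-1},{"ax":0,"ay":0,"az":0,"x":0,"y":0,"z":0,"jaw":-1},{"ax":0,"ay":0,"az":0,"x":0,"y":0,"z":0,"jaw":-1},{"ax":0,"ay":0,"az":0,"x":0,"y":0,"z":0,"jaw":-1},{"ax":0,"ay":0,"az":0,"x":0,"y":0,"z":0,"jaw":-1},{"ax":0,"ay":0,"az":0,"x":0,"y":0,"z":0,"jaw":-1},{"ax":0,"ay":0,"az":0,"x":0,"y":0,"z":0,"jaw":-1}], "newtons": 15}}

```text
t: 18.28
eef_pos: [0.4379, -0.2053, 0.0127]
orientation: [[0.985, 0.173, 0.0], [0.173, -0.985, -0.0], [0.0, 0.0, -1.0]]
force: [-0.7, -0.1, 5.9]
finger_gap: 0.0544
```

```bash
python3 -c "
from h import *
go(.438,-.2041,.01,10)"
```

```text
t18.3 at [ 0.4379 -0.2053  0.0127] jaw 10.0 tilt 0.02 gap 0.0544 F [-0.7 -0.1  5.9] j7 0.28
 az -0.001 rad, then x 0.3 y -1.1 z 2.7 mm
```

{"method": "drive_tool", "body": {"series": [{"ax":0,"ay":0,"az":0,"x":0,"y":0,"z":0,"jaw":-1},{"ax":0,"ay":0,"az":0,"x":0,"y":0,"z":-15,"jaw":-1},{"ax":0,"ay":0,"az":0,"x":0,"y":0,"z":-30,"jaw":-1},{"ax":0,"ay":0,"az":0,"x":0,"y":0,"z":-30,"jaw":-1},{"ax":0,"ay":0,"az":0,"x":0,"y":0,"z":-30,"jaw":-1},{"ax":0,"ay":0,"az":0,"x":0,"y":0,"z":-30,"jaw":-1},{"ax":0,"ay":0,"az":0,"x":0,"y":0,"z":-30,"jaw":-1},{"ax":0,"ay":0,"az":0,"x":0,"y":0,"z":-15,"jaw":-1},{"ax":0,"ay":0,"az":0,"x":0,"y":0,"z":0,"jaw":-1},{"ax":0,"ay":0,"az":0,"x":0,"y":0,"z":0,"jaw":-1}]}}

```text
t: 19.12
eef_pos: [0.4378, -0.2053, 0.1926]
orientation: [[0.985, 0.173, 0.001], [0.173, -0.985, -0.001], [0.001, 0.001, -1.0]]
force: [0.1, -0.3, -1.4]
finger_gap: 0.0548
```

```bash
python3 -c "
from h import *
go(.6423,.1725,.19,10)"
```

```text
t19.1 at [ 0.4378 -0.2053  0.1926] jaw 10.0 tilt 0.06 gap 0.0548 F [ 0.1 -0.3 -1.4] j7 0.44
 az -0.001 rad, then x 267.0 y -336.5 z 2.6 mm
```

{"method": "drive_tool", "body": {"series": [{"ax":0,"ay":0,"az":0,"x":10,"y":-13,"z":0,"jaw":-1},{"ax":0,"ay":0,"az":0,"x":20.5,"y":-26,"z":0,"jaw":-1},{"ax":0,"ay":0,"az":0,"x":20.5,"y":-26,"z":0,"jaw":-1},{"ax":0,"ay":0,"az":0,"x":20.5,"y":-26,"z":0,"jaw":-1},{"ax":0,"ay":0,"az":0,"x":20.5,"y":-26,"z":0,"jaw":-1},{"ax":0,"ay":0,"az":0,"x":20.5,"y":-26,"z":0,"jaw":-1},{"ax":0,"ay":0,"az":0,"x":20.5,"y":-26,"z":0,"jaw":-1},{"ax":0,"ay":0,"az":0,"x":20.5,"y":-26,"z":0,"jaw":-1},{"ax":0,"ay":0,"az":0,"x":20.5,"y":-26,"z":0,"jaw":-1},{"ax":0,"ay":0,"az":0,"x":20.5,"y":-26,"z":0,"jaw":-1}]}}

```text
t: 19.95
eef_pos: [0.5864, 0.0733, 0.1905]
orientation: [[0.985, 0.173, -0.003], [0.173, -0.985, 0.0], [-0.003, -0.0, -1.0]]
force: [-0.7, -1.5, -1.1]
finger_gap: 0.0543
```

{"method": "drive_tool", "body": {"series": [{"ax":0,"ay":0,"az":0,"x":20.5,"y":-26,"z":0,"jaw":-1},{"ax":0,"ay":0,"az":0,"x":20.5,"y":-26,"z":0,"jaw":-1},{"ax":0,"ay":0,"az":0,"x":20.5,"y":-26,"z":0,"jaw":-1},{"ax":0,"ay":0,"az":0,"x":11,"y":-11.5,"z":0,"jaw":-1},{"ax":0,"ay":0,"az":0,"x":0,"y":0,"z":0,"jaw":-1},{"ax":0,"ay":0,"az":0,"x":0,"y":0,"z":0,"jaw":-1},{"ax":0,"ay":0,"az":0,"x":0,"y":0,"z":0,"jaw":-1},{"ax":0,"ay":0,"az":0,"x":0,"y":0,"z":0,"jaw":-1},{"ax":0,"ay":0,"az":0,"x":0,"y":0,"z":0,"jaw":-1},{"ax":0,"ay":0,"az":0,"x":0,"y":0,"z":0,"jaw":-1}]}}

```text
t: 20.78
eef_pos: [0.6424, 0.1717, 0.1925]
orientation: [[0.985, 0.172, 0.0], [0.172, -0.985, -0.0], [0.0, 0.0, -1.0]]
force: [-0.1, -0.1, -0.9]
finger_gap: 0.0542
```

```bash
python3 -c "
from h import *
go(.6423,.1725,.1085,10)
cv2.imwrite('pics/w6.png',snapshot('wrist')[:,:,::-1])"
```

```text
t20.8 at [0.6424 0.1717 0.1925] jaw 9.9 tilt 0.02 gap 0.0542 F [-0.1 -0.1 -0.9] j7 -0.37
 az -0.002 rad, then x 0.0 y -0.8 z 84.0 mm
```

View pics/w6.png

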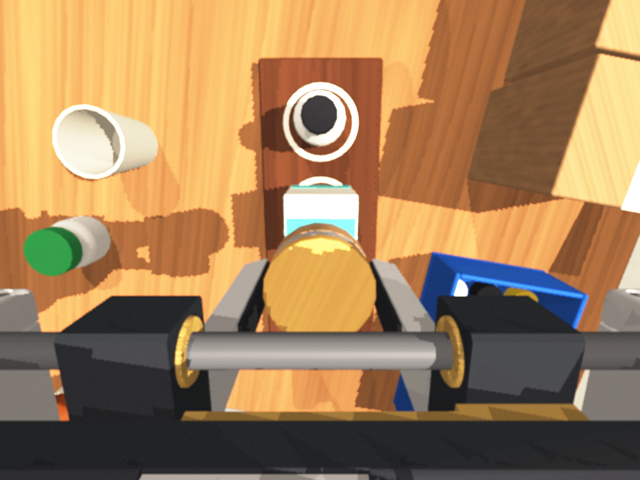

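{"method": "drive_tool", "body": {"series": [{"ax":0,"ay":0,"az":0,"x":0,"y":-0.8,"z":12,"jaw":-1},{"ax":0,"ay":0,"az":0,"x":0,"y":0,"z":22,"jaw":-1},{"ax":0,"ay":0,"az":0,"x":0,"y":0,"z":20,"jaw":-1},{"ax":0,"ay":0,"az":0,"x":0,"y":0,"z":15,"jaw":-1},{"ax":0,"ay":0,"az":0,"x":0,"y":0,"z":8,"jaw":-1},{"ax":0,"ay":0,"az":0,"x":0,"y":0,"z":4,"jaw":-1},{"ax":0,"ay":0,"az":0,"x":0,"y":0,"z":2,"jaw":-1},{"ax":0,"ay":0,"az":0,"x":0,"y":0,"z":0,"jaw":-1},{"ax":0,"ay":0,"az":0,"x":0,"y":0,"z":0,"jaw":-1},{"ax":0,"ay":0,"az":0,"x":0,"y":0,"z":0,"jaw":-1}]}}

```text
t: 21.67
eef_pos: [0.6427, 0.1735, 0.1102]
orientation: [[0.985, 0.173, 0.001], [0.173, -0.985, 0.0], [0.001, -0.0, -1.0]]
force: [-0.3, 0.3, -1.1]
finger_gap: 0.0545
```

```bash
python3 -c "
from h import *
go(.6423,.1725,.1077,10)"
```

```text
t21.7 at [0.6427 0.1735 0.1102] jaw 10.0 tilt 0.07 gap 0.0545 F [-0.3  0.3 -1.1] j7 -0.41
 az -0.001 rad, then x -0.6 y 0.9 z 2.5 mm
```

{"method": "drive_tool", "body": {"series": [{"ax":0,"ay":0,"az":0,"x":0,"y":0.5,"z":1.5,"jaw":-1},{"ax":0,"ay":0,"az":0,"x":0,"y":0,"z":0.5,"jaw":-1},{"ax":0,"ay":0,"az":0,"x":0,"y":0,"z":0,"jaw":-1},{"ax":0,"ay":0,"az":0,"x":0,"y":0,"z":0,"jaw":-1},{"ax":0,"ay":0,"az":0,"x":0,"y":0,"z":0,"jaw":-1}]}}

```text
t: 22.08
eef_pos: [0.6426, 0.1728, 0.1078]
orientation: [[0.985, 0.173, 0.001], [0.173, -0.985, 0.0], [0.001, 0.0, -1.0]]
force: [-0.5, -1.6, 4.8]
finger_gap: 0.0543
```

```bash
python3 -c "
from h import *
go(.6423,.1725,.1077,10)"
```

```text
t22.1 at [0.6426 0.1728 0.1078] jaw 10.0 tilt 0.03 gap 0.0543 F [-0.5 -1.6  4.8] j7 -0.41
 az -0.001 rad, then x -0.4 y 0.2 z 0.1 mm
```

Contact (z force +4.8 N). Release and rise.

{"method": "drive_tool", "body": {"series": [{"ax":0,"ay":0,"az":0,"x":0,"y":0,"z":0,"jaw":1},{"ax":0,"ay":0,"az":0,"x":0,"y":0,"z":0,"jaw":1},{"ax":0,"ay":0,"az":0,"x":0,"y":0,"z":0,"jaw":1},{"ax":0,"ay":0,"az":0,"x":0,"y":0,"z":0,"jaw":1},{"ax":0,"ay":0,"az":0,"x":0,"y":0,"z":0,"jaw":1},{"ax":0,"ay":0,"az":0,"x":0,"y":0,"z":0,"jaw":1},{"ax":0,"ay":0,"az":0,"x":0,"y":0,"z":-20,"jaw":1},{"ax":0,"ay":0,"az":0,"x":0,"y":0,"z":-30,"jaw":1},{"ax":0,"ay":0,"az":0,"x":0,"y":0,"z":-30,"jaw":1},{"ax":0,"ay":0,"az":0,"x":0,"y":0,"z":-15,"jaw":1}]}}

```text
t: 22.92
eef_pos: [0.6432, 0.1734, 0.206]
orientation: [[0.985, 0.173, 0.003], [0.173, -0.985, 0.001], [0.003, -0.001, -1.0]]
force: [0.5, -0.5, 0.3]
finger_gap: 0.0941
```

{"method": "drive_tool", "body": {"series": [{"ax":0,"ay":0,"az":0,"x":0,"y":0,"z":0,"jaw":1},{"ax":0,"ay":0,"az":0,"x":0,"y":0,"z":0,"jaw":1},{"ax":0,"ay":0,"az":0,"x":0,"y":0,"z":0,"jaw":1}]}}

```text
t: 23.17
eef_pos: [0.642, 0.1726, 0.2014]
orientation: [[0.985, 0.173, -0.001], [0.173, -0.985, -0.0], [-0.001, 0.0, -1.0]]
force: [-0.8, 0.5, -0.7]
finger_gap: 0.094
```

```bash
python3 -c "
from h import *
c=calibration('wrist');im=snapshot('wrist');cv2.imwrite('pics/w7.png',im[:,:,::-1]);import pickle;pickle.dump(c,open('w7.pkl','wb'))
q=blob(im,(250,170,390,330),(18,100,120),(32,255,255));print('tin',q[0],q[1],onz(c,q[0],.134))
go(.4435,-.0125,.2,10)"
```

```text
tin [320.8557 239.0289] 3776 [0.642  0.1749 0.134 ]
t23.2 at [0.6419 0.1725 0.2011] jaw 10.0 tilt 0.10 gap 0.0939 F [-0.  -0.1 -0.2] j7 -0.37
 az -0.001 rad, then x -227.5 y 147.8 z 1.1 mm
```

View pics/w7.png

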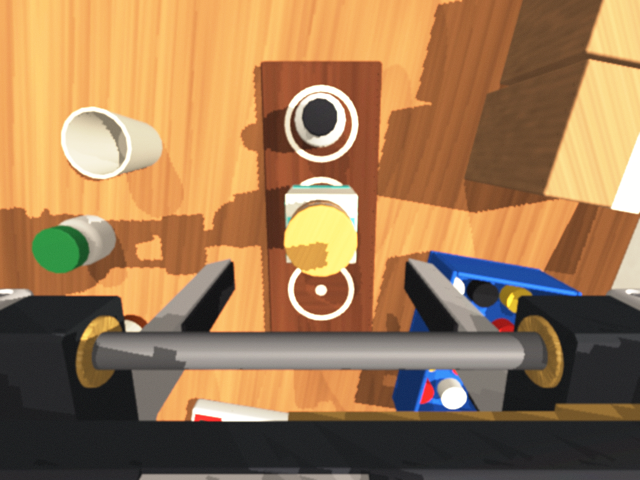

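{"method": "drive_tool", "body": {"series": [{"ax":0,"ay":0,"az":0,"x":-11.5,"y":8,"z":0,"jaw":1},{"ax":0,"ay":0,"az":0,"x":-24,"y":15.5,"z":0,"jaw":1},{"ax":0,"ay":0,"az":0,"x":-24,"y":15.5,"z":0,"jaw":1},{"ax":0,"ay":0,"az":0,"x":-24,"y":15.5,"z":0,"jaw":1},{"ax":0,"ay":0,"az":0,"x":-24,"y":15.5,"z":0,"jaw":1},{"ax":0,"ay":0,"az":0,"x":-24,"y":15.5,"z":0,"jaw":1},{"ax":0,"ay":0,"az":0,"x":-24,"y":15.5,"z":0,"jaw":1},{"ax":0,"ay":0,"az":0,"x":-24,"y":15.5,"z":0,"jaw":1},{"ax":0,"ay":0,"az":0,"x":-24,"y":15.5,"z":0,"jaw":1},{"ax":0,"ay":0,"az":0,"x":-24,"y":15.5,"z":0,"jaw":1}]}}

```text
t: 24.05
eef_pos: [0.4422, -0.0127, 0.2015]
orientation: [[0.985, 0.173, -0.002], [0.173, -0.985, 0.0], [-0.001, -0.001, -1.0]]
force: [0.1, 0.6, 0.2]
finger_gap: 0.0939
```

{"method": "drive_tool", "body": {"series": [{"ax":0,"ay":0,"az":0,"x":0,"y":0,"z":0,"jaw":1},{"ax":0,"ay":0,"az":0,"x":0,"y":0,"z":0,"jaw":1},{"ax":0,"ay":0,"az":0,"x":0,"y":0,"z":0,"jaw":1},{"ax":0,"ay":0,"az":0,"x":0,"y":0,"z":0,"jaw":1},{"ax":0,"ay":0,"az":0,"x":0,"y":0,"z":0,"jaw":1}]}}

```text
t: 24.47
eef_pos: [0.4442, -0.0111, 0.2021]
orientation: [[0.985, 0.174, -0.001], [0.174, -0.985, 0.001], [-0.0, -0.001, -1.0]]
force: [-0.8, 0.1, 0.5]
finger_gap: 0.0941
```

```bash
python3 -c "
from h import *
c=calibration('wrist');im=snapshot('wrist');cv2.imwrite('pics/w8.png',im[:,:,::-1])
q=blob(im,(250,150,390,300),(0,200,120),(6,255,255));print('red',q[0],q[1],onz(c,q[0],.083))
go(.4435,-.0125,.018,10)"
```

```text
red [318.2478 226.5392] 892 [ 0.4426 -0.011   0.083 ]
t24.5 at [ 0.4442 -0.0112  0.2022] jaw 10.0 tilt 0.05 gap 0.0941 F [-0.4  0.4  0.1] j7 0.05
 az 0.001 rad, then x -0.9 y 1.2 z 184.2 mm
```

View pics/w8.png

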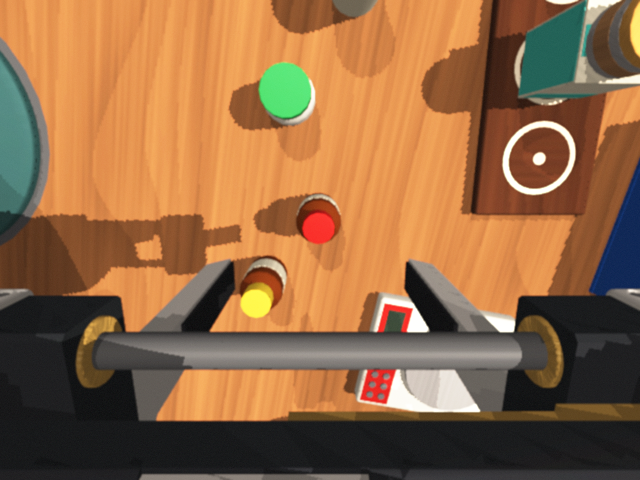

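{"method": "drive_tool", "body": {"series": [{"ax":0,"ay":0,"az":0,"x":-1.2,"y":0.3,"z":15,"jaw":1},{"ax":0,"ay":0,"az":0,"x":0,"y":0,"z":30,"jaw":1},{"ax":0,"ay":0,"az":0,"x":0,"y":0,"z":30,"jaw":1},{"ax":0,"ay":0,"az":0,"x":0,"y":0,"z":30,"jaw":1},{"ax":0,"ay":0,"az":0,"x":0,"y":0,"z":30,"jaw":1},{"ax":0,"ay":0,"az":0,"x":0,"y":0,"z":25,"jaw":1},{"ax":0,"ay":0,"az":0,"x":0,"y":0,"z":16,"jaw":1},{"ax":0,"ay":0,"az":0,"x":0,"y":0,"z":8,"jaw":1},{"ax":0,"ay":0,"az":0,"x":0,"y":0,"z":0,"jaw":-1},{"ax":0,"ay":0,"az":0,"x":0,"y":0,"z":0,"jaw":-1}]}}

```text
t: 25.35
eef_pos: [0.443, -0.0119, 0.0188]
orientation: [[0.985, 0.174, -0.0], [0.174, -0.985, 0.0], [-0.0, -0.0, -1.0]]
force: [-0.4, -0.6, -0.3]
finger_gap: 0.0844
```

{"method": "drive_tool", "body": {"series": [{"ax":0,"ay":0,"az":0,"x":0,"y":0,"z":0,"jaw":-1},{"ax":0,"ay":0,"az":0,"x":0,"y":0,"z":0,"jaw":-1},{"ax":0,"ay":0,"az":0,"x":0,"y":0,"z":0,"jaw":-1},{"ax":0,"ay":0,"az":0,"x":0,"y":0,"z":0,"jaw":-1},{"ax":0,"ay":0,"az":0,"x":0,"y":0,"z":0,"jaw":-1},{"ax":0,"ay":0,"az":0,"x":0,"y":0,"z":0,"jaw":-1},{"ax":0,"ay":0,"az":0,"x":0,"y":0,"z":0,"jaw":-1},{"ax":0,"ay":0,"az":0,"x":0,"y":0,"z":0,"jaw":-1},{"ax":0,"ay":0,"az":0,"x":0,"y":0,"z":0,"jaw":-1}], "newtons": 15}}

```text
t: 26.1
eef_pos: [0.4429, -0.0124, 0.0186]
orientation: [[0.985, 0.173, 0.0], [0.173, -0.985, -0.0], [0.0, 0.0, -1.0]]
force: [-0.5, -0.7, 5.5]
finger_gap: 0.0432
```

```bash
python3 -c "
from h import *
go(.4435,-.0125,.018,10)"
```

```text
t26.1 at [ 0.4429 -0.0124  0.0186] jaw 10.0 tilt 0.01 gap 0.0432 F [-0.5 -0.7  5.5] j7 -0.20
 az -0.001 rad, then x 0.6 y 0.2 z 0.6 mm
```

{"method": "drive_tool", "body": {"series": [{"ax":0,"ay":0,"az":0,"x":0,"y":0,"z":0,"jaw":-1},{"ax":0,"ay":0,"az":0,"x":0,"y":0,"z":-15,"jaw":-1},{"ax":0,"ay":0,"az":0,"x":0,"y":0,"z":-30,"jaw":-1},{"ax":0,"ay":0,"az":0,"x":0,"y":0,"z":-30,"jaw":-1},{"ax":0,"ay":0,"az":0,"x":0,"y":0,"z":-30,"jaw":-1},{"ax":0,"ay":0,"az":0,"x":0,"y":0,"z":-25,"jaw":-1},{"ax":0,"ay":0,"az":0,"x":0,"y":0,"z":-10,"jaw":-1},{"ax":0,"ay":0,"az":0,"x":0,"y":0,"z":0,"jaw":-1},{"ax":0,"ay":0,"az":0,"x":0,"y":0,"z":0,"jaw":-1}]}}

```text
t: 26.85
eef_pos: [0.4425, -0.0126, 0.1578]
orientation: [[0.985, 0.173, -0.0], [0.173, -0.985, -0.0], [-0.0, 0.0, -1.0]]
force: [-0.6, -0.4, -0.9]
finger_gap: 0.044
```

```bash
python3 -c "
from h import *
go(.658,.0850,.158,10)"
```

```text
t26.9 at [ 0.4425 -0.0126  0.1578] jaw 9.9 tilt 0.02 gap 0.0440 F [-0.6 -0.4 -0.9] j7 0.00
 az -0.001 rad, then x 229.2 y -58.7 z -0.2 mm
```

{"method": "drive_tool", "body": {"series": [{"ax":0,"ay":0,"az":0,"x":12,"y":-3,"z":0,"jaw":-1},{"ax":0,"ay":0,"az":0,"x":26,"y":-6.7,"z":0,"jaw":-1},{"ax":0,"ay":0,"az":0,"x":26,"y":-6.7,"z":0,"jaw":-1},{"ax":0,"ay":0,"az":0,"x":26,"y":-6.7,"z":0,"jaw":-1},{"ax":0,"ay":0,"az":0,"x":26,"y":-6.7,"z":0,"jaw":-1},{"ax":0,"ay":0,"az":0,"x":26,"y":-6.7,"z":0,"jaw":-1},{"ax":0,"ay":0,"az":0,"x":26,"y":-6.7,"z":0,"jaw":-1},{"ax":0,"ay":0,"az":0,"x":26,"y":-6.7,"z":0,"jaw":-1},{"ax":0,"ay":0,"az":0,"x":26,"y":-6.7,"z":0,"jaw":-1},{"ax":0,"ay":0,"az":0,"x":9,"y":-2,"z":0,"jaw":-1}]}}

```text
t: 27.68
eef_pos: [0.6598, 0.0874, 0.1552]
orientation: [[0.985, 0.174, -0.003], [0.174, -0.985, 0.001], [-0.002, -0.001, -1.0]]
force: [0.4, 0.3, -0.6]
finger_gap: 0.0438
```

{"method": "drive_tool", "body": {"series": [{"ax":0,"ay":0,"az":0,"x":0,"y":0,"z":0,"jaw":-1},{"ax":0,"ay":0,"az":0,"x":0,"y":0,"z":0,"jaw":-1},{"ax":0,"ay":0,"az":0,"x":0,"y":0,"z":0,"jaw":-1},{"ax":0,"ay":0,"az":0,"x":0,"y":0,"z":0,"jaw":-1},{"ax":0,"ay":0,"az":0,"x":0,"y":0,"z":0,"jaw":-1}]}}

```text
t: 28.1
eef_pos: [0.6577, 0.0844, 0.1586]
orientation: [[0.985, 0.173, 0.0], [0.173, -0.985, -0.0], [-0.0, 0.0, -1.0]]
force: [0.4, 0.0, -1.4]
finger_gap: 0.0436
```

```bash
python3 -c "
from h import *
cv2.imwrite('pics/w9.png',snapshot('wrist')[:,:,::-1])
go(.658,.0850,.0340,10)"
```

```text
t28.1 at [0.6578 0.0845 0.1586] jaw 9.9 tilt 0.02 gap 0.0440 F [ 0.6  1.  -1. ] j7 -0.25
 az -0.001 rad, then x 0.3 y -0.5 z 124.6 mm
```

View pics/w9.png

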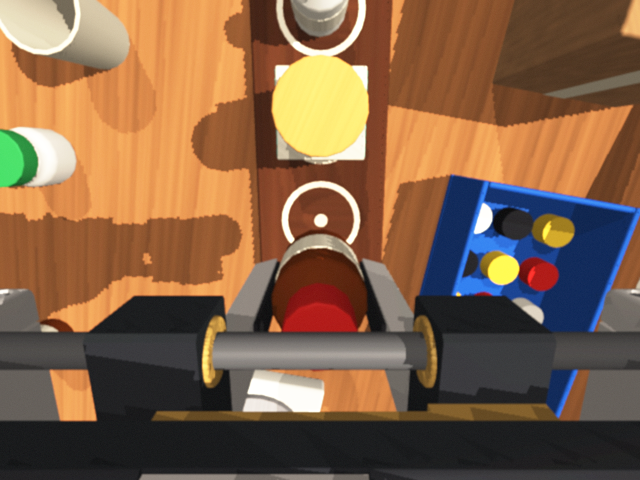

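```bash
python3 -c "
from h import *
cs,cd=calibration('scene'),calibration('side')
# bin top corners: scene (442,237),(405,291) left edge ; side (204,213),(183,283)?
print(tri(cs,(442,237),cd,(183,284)),tri(cs,(398,289),cd,(205,212)))
c=calibration('wrist')
for z in(.06,.08):print(onz(c,(450,176),z),onz(c,(422,300),z))
"
```

```text
[0.7741 0.1596 0.0519] [ 0.7758 -0.0556  0.0619]
[0.7521 0.1479 0.06  ] [0.7559 0.0399 0.06  ]
[0.7445 0.1481 0.08  ] [0.748  0.0479 0.08  ]
```

{"method": "drive_tool", "body": {"series": [{"ax":0,"ay":0,"az":0,"x":0,"y":0,"z":12,"jaw":-1},{"ax":0,"ay":0,"az":0,"x":0,"y":0,"z":25,"jaw":-1},{"ax":0,"ay":0,"az":0,"x":0,"y":0,"z":25,"jaw":-1},{"ax":0,"ay":0,"az":0,"x":0,"y":0,"z":25,"jaw":-1},{"ax":0,"ay":0,"az":0,"x":0,"y":0,"z":20,"jaw":-1},{"ax":0,"ay":0,"az":0,"x":0,"y":0,"z":10,"jaw":-1},{"ax":0,"ay":0,"az":0,"x":0,"y":0,"z":4,"jaw":-1},{"ax":0,"ay":0,"az":0,"x":0,"y":0,"z":0,"jaw":-1},{"ax":0,"ay":0,"az":0,"x":0,"y":0,"z":0,"jaw":-1},{"ax":0,"ay":0,"az":0,"x":0,"y":0,"z":0,"jaw":-1}]}}

```text
t: 28.98
eef_pos: [0.6589, 0.0851, 0.0387]
orientation: [[0.985, 0.173, 0.002], [0.173, -0.985, 0.0], [0.002, 0.0, -1.0]]
force: [0.2, 0.1, -0.7]
finger_gap: 0.0438
```

```bash
python3 -c "
from h import *
go(.658,.0850,.0336,10)"
```

```text
t29.0 at [0.6589 0.0851 0.0387] jaw 10.0 tilt 0.10 gap 0.0438 F [ 0.2  0.1 -0.7] j7 -0.31
 az -0.001 rad, then x -0.9 y -0.0 z 5.1 mm
```

{"method": "drive_tool", "body": {"series": [{"ax":0,"ay":0,"az":0,"x":0,"y":0,"z":3,"jaw":-1},{"ax":0,"ay":0,"az":0,"x":0,"y":0,"z":1.5,"jaw":-1},{"ax":0,"ay":0,"az":0,"x":0,"y":0,"z":0,"jaw":-1},{"ax":0,"ay":0,"az":0,"x":0,"y":0,"z":0,"jaw":-1},{"ax":0,"ay":0,"az":0,"x":0,"y":0,"z":0,"jaw":-1}]}}

```text
t: 29.4
eef_pos: [0.6586, 0.085, 0.0336]
orientation: [[0.985, 0.173, 0.001], [0.173, -0.985, 0.0], [0.001, 0.0, -1.0]]
force: [-0.4, -1.1, 6.3]
finger_gap: 0.0435
```

```bash
python3 -c "
from h import *
go(.658,.0850,.0336,10)"
```

```text
t29.4 at [0.6586 0.085  0.0336] jaw 10.0 tilt 0.06 gap 0.0435 F [-0.4 -1.1  6.3] j7 -0.31
 az -0.001 rad, then x -0.6 y -0.1 z -0.0 mm
```

{"method": "drive_tool", "body": {"series": [{"ax":0,"ay":0,"az":0,"x":0,"y":0,"z":0,"jaw":1},{"ax":0,"ay":0,"az":0,"x":0,"y":0,"z":0,"jaw":1},{"ax":0,"ay":0,"az":0,"x":0,"y":0,"z":0,"jaw":1},{"ax":0,"ay":0,"az":0,"x":0,"y":0,"z":0,"jaw":1},{"ax":0,"ay":0,"az":0,"x":0,"y":0,"z":0,"jaw":1},{"ax":0,"ay":0,"az":0,"x":0,"y":0,"z":-25,"jaw":1},{"ax":0,"ay":0,"az":0,"x":0,"y":0,"z":-35,"jaw":1},{"ax":0,"ay":0,"az":0,"x":0,"y":0,"z":-35,"jaw":1},{"ax":0,"ay":0,"az":0,"x":0,"y":0,"z":-35,"jaw":1},{"ax":0,"ay":0,"az":0,"x":0,"y":0,"z":-35,"jaw":1}]}}

```text
t: 30.23
eef_pos: [0.6578, 0.0851, 0.1996]
orientation: [[0.985, 0.173, -0.0], [0.173, -0.985, 0.0], [-0.0, -0.0, -1.0]]
force: [-0.1, 0.7, 0.1]
finger_gap: 0.0938
```

```bash
python3 -c "
from h import *
go(.4406,.211,.2,10)"
```

```text
t30.2 at [0.6578 0.0851 0.1996] jaw 10.0 tilt 0.02 gap 0.0938 F [-0.1  0.7  0.1] j7 -0.23
 az -0.000 rad, then x -192.1 y -161.8 z -0.4 mm
```

{"method": "drive_tool", "body": {"series": [{"ax":0,"ay":0,"az":0,"x":-12,"y":-10,"z":0,"jaw":1},{"ax":0,"ay":0,"az":0,"x":-21,"y":-18,"z":0,"jaw":1},{"ax":0,"ay":0,"az":0,"x":-21,"y":-18,"z":0,"jaw":1},{"ax":0,"ay":0,"az":0,"x":-21,"y":-18,"z":0,"jaw":1},{"ax":0,"ay":0,"az":0,"x":-21,"y":-18,"z":0,"jaw":1},{"ax":0,"ay":0,"az":0,"x":-21,"y":-18,"z":0,"jaw":1},{"ax":0,"ay":0,"az":0,"x":-21,"y":-18,"z":0,"jaw":1},{"ax":0,"ay":0,"az":0,"x":-21,"y":-18,"z":0,"jaw":1},{"ax":0,"ay":0,"az":0,"x":-21,"y":-18,"z":0,"jaw":1},{"ax":0,"ay":0,"az":0,"x":-12,"y":-8,"z":0,"jaw":1}]}}

```text
t: 31.07
eef_pos: [0.4386, 0.213, 0.1981]
orientation: [[0.984, 0.176, 0.0], [0.176, -0.984, -0.0], [0.0, 0.0, -1.0]]
force: [-0.5, 0.7, 0.4]
finger_gap: 0.0938
```

{"method": "drive_tool", "body": {"series": [{"ax":0,"ay":0,"az":0,"x":0,"y":0,"z":0,"jaw":1},{"ax":0,"ay":0,"az":0,"x":0,"y":0,"z":0,"jaw":1},{"ax":0,"ay":0,"az":0,"x":0,"y":0,"z":0,"jaw":1},{"ax":0,"ay":0,"az":0,"x":0,"y":0,"z":0,"jaw":1},{"ax":0,"ay":0,"az":0,"x":0,"y":0,"z":0,"jaw":1}]}}

```text
t: 31.48
eef_pos: [0.4416, 0.2108, 0.1978]
orientation: [[0.985, 0.172, -0.0], [0.172, -0.985, 0.0], [-0.0, -0.0, -1.0]]
force: [-0.0, -0.2, 0.8]
finger_gap: 0.0942
```

```bash
python3 -c "
from h import *
import pickle
c=calibration('wrist');im=snapshot('wrist');cv2.imwrite('pics/w10.png',im[:,:,::-1]);pickle.dump(c,open('w10.pkl','wb'))
go(.4406,.211,.02,10)"
```

```text
t31.5 at [0.4415 0.2109 0.1978] jaw 9.9 tilt 0.03 gap 0.0936 F [-0.4  0.1 -0.3] j7 -0.51
 az -0.002 rad, then x -0.9 y -0.2 z 177.8 mm
```

View pics/w10.png

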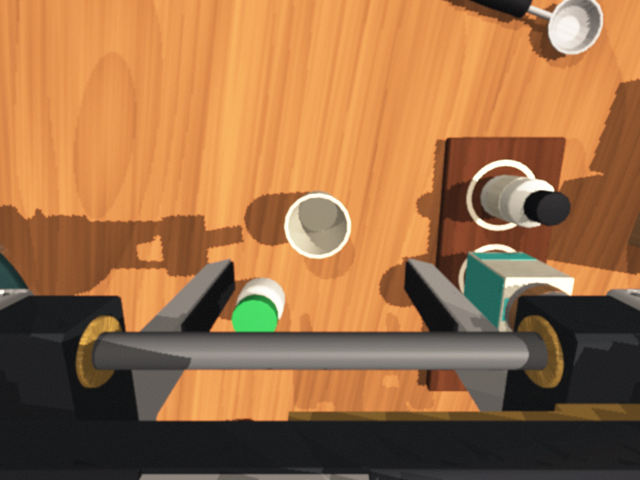

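```bash
python3 -c "
from h import *
import pickle
c=pickle.load(open('w10.pkl','rb'))
print(onz(c,(318,225.5),.075),onz(c,(285,225),.075),onz(c,(351,225),.075))"
```

```text
[0.4397 0.2109 0.075 ] [0.4105 0.2063 0.075 ] [0.4689 0.2165 0.075 ]
```

{"method": "drive_tool", "body": {"series": [{"ax":0,"ay":0,"az":0,"x":-1.2,"y":0,"z":15,"jaw":1},{"ax":0,"ay":0,"az":0,"x":0,"y":0,"z":30,"jaw":1},{"ax":0,"ay":0,"az":0,"x":0,"y":0,"z":30,"jaw":1},{"ax":0,"ay":0,"az":0,"x":0,"y":0,"z":30,"jaw":1}]}}

```text
t: 31.87
eef_pos: [0.4402, 0.2109, 0.0918]
orientation: [[0.985, 0.172, 0.001], [0.172, -0.985, 0.0], [0.001, -0.0, -1.0]]
force: [0.9, 0.3, 0.6]
finger_gap: 0.0939
```

```bash
python3 -c "
from h import *
go(.4406,.211,.022,10)"
```

```text
t31.9 at [0.4402 0.2109 0.0918] jaw 9.9 tilt 0.04 gap 0.0939 F [0.9 0.3 0.6] j7 -0.63
 az -0.001 rad, then x 0.4 y -0.0 z 69.8 mm
```

{"method": "drive_tool", "body": {"series": [{"ax":0,"ay":0,"az":0,"x":0,"y":0,"z":30,"jaw":1},{"ax":0,"ay":0,"az":0,"x":0,"y":0,"z":25,"jaw":1},{"ax":0,"ay":0,"az":0,"x":0,"y":0,"z":14,"jaw":1},{"ax":0,"ay":0,"az":0,"x":0,"y":0,"z":0,"jaw":1},{"ax":0,"ay":0,"az":0,"x":0,"y":0,"z":0,"jaw":-1},{"ax":0,"ay":0,"az":0,"x":0,"y":0,"z":0,"jaw":-1},{"ax":0,"ay":0,"az":0,"x":0,"y":0,"z":0,"jaw":-1},{"ax":0,"ay":0,"az":0,"x":0,"y":0,"z":0,"jaw":-1},{"ax":0,"ay":0,"az":0,"x":0,"y":0,"z":0,"jaw":-1},{"ax":0,"ay":0,"az":0,"x":0,"y":0,"z":0,"jaw":-1}], "newtons": 8}}

```text
t: 32.7
eef_pos: [0.4401, 0.2111, 0.0245]
orientation: [[0.985, 0.173, 0.001], [0.173, -0.985, 0.0], [0.001, -0.0, -1.0]]
force: [-0.5, -0.4, 4.3]
finger_gap: 0.0591
```

{"method": "drive_tool", "body": {"series": [{"ax":0,"ay":0,"az":0,"x":0,"y":0,"z":0,"jaw":-1},{"ax":0,"ay":0,"az":0,"x":0,"y":0,"z":0,"jaw":-1},{"ax":0,"ay":0,"az":0,"x":0,"y":0,"z":0,"jaw":-1},{"ax":0,"ay":0,"az":0,"x":0,"y":0,"z":0,"jaw":-1},{"ax":0,"ay":0,"az":0,"x":0,"y":0,"z":0,"jaw":-1},{"ax":0,"ay":0,"az":0,"x":0,"y":0,"z":0,"jaw":-1}]}}

```text
t: 33.2
eef_pos: [0.4401, 0.2112, 0.0244]
orientation: [[0.985, 0.173, 0.001], [0.173, -0.985, 0.0], [0.001, -0.0, -1.0]]
force: [-1.3, -0.9, 8.4]
finger_gap: 0.0593
```

```bash
python3 -c "
from h import *
go(.4406,.211,.022,10)"
```

```text
t33.2 at [0.4401 0.2112 0.0244] jaw 10.0 tilt 0.04 gap 0.0593 F [-1.3 -0.9  8.4] j7 -0.72
 az -0.001 rad, then x 0.5 y 0.3 z 2.4 mm
```

{"method": "drive_tool", "body": {"series": [{"ax":0,"ay":0,"az":0,"x":0,"y":0,"z":-10,"jaw":-1},{"ax":0,"ay":0,"az":0,"x":0,"y":0,"z":-25,"jaw":-1},{"ax":0,"ay":0,"az":0,"x":0,"y":0,"z":-30,"jaw":-1},{"ax":0,"ay":0,"az":0,"x":0,"y":0,"z":-30,"jaw":-1},{"ax":0,"ay":0,"az":0,"x":0,"y":0,"z":-30,"jaw":-1},{"ax":0,"ay":0,"az":0,"x":0,"y":0,"z":-15,"jaw":-1},{"ax":0,"ay":0,"az":0,"x":0,"y":0,"z":0,"jaw":-1},{"ax":0,"ay":0,"az":0,"x":0,"y":0,"z":0,"jaw":-1},{"ax":0,"ay":0,"az":0,"x":0,"y":0,"z":0,"jaw":-1}]}}

```text
t: 33.95
eef_pos: [0.4394, 0.2108, 0.1634]
orientation: [[0.985, 0.173, -0.001], [0.173, -0.985, -0.0], [-0.001, 0.0, -1.0]]
force: [0.8, 0.0, -1.4]
finger_gap: 0.0597
```

```bash
python3 -c "
from h import *
cv2.imwrite('pics/s11.png',snapshot('side')[:,:,::-1])
go(.6265,-.1620,.165,10)"
```

```text
t34.0 at [0.4392 0.2108 0.1631] jaw 10.0 tilt 0.09 gap 0.0596 F [-1.  -0.1 -0.6] j7 -0.55
 az -0.000 rad, then x 119.7 y 399.7 z -1.9 mm
```

View pics/s11.png

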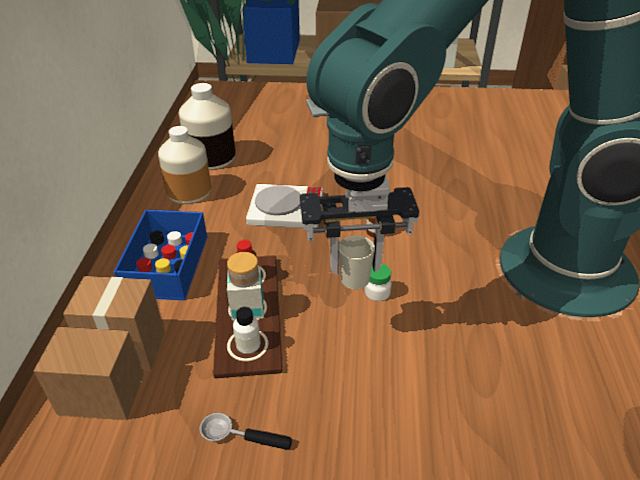

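{"method": "drive_tool", "body": {"series": [{"ax":0,"ay":0,"az":0,"x":4,"y":14,"z":0,"jaw":-1},{"ax":0,"ay":0,"az":0,"x":8,"y":26.7,"z":0,"jaw":-1},{"ax":0,"ay":0,"az":0,"x":8,"y":26.7,"z":0,"jaw":-1},{"ax":0,"ay":0,"az":0,"x":8,"y":26.7,"z":0,"jaw":-1},{"ax":0,"ay":0,"az":0,"x":8,"y":26.7,"z":0,"jaw":-1},{"ax":0,"ay":0,"az":0,"x":8,"y":26.7,"z":0,"jaw":-1},{"ax":0,"ay":0,"az":0,"x":8,"y":26.7,"z":0,"jaw":-1},{"ax":0,"ay":0,"az":0,"x":8,"y":26.7,"z":0,"jaw":-1},{"ax":0,"ay":0,"az":0,"x":8,"y":26.7,"z":0,"jaw":-1},{"ax":0,"ay":0,"az":0,"x":8,"y":26.7,"z":0,"jaw":-1}]}}

```text
t: 34.83
eef_pos: [0.5585, -0.0274, 0.1627]
orientation: [[0.985, 0.173, -0.002], [0.173, -0.985, 0.0], [-0.002, -0.001, -1.0]]
force: [-0.0, -0.1, 0.7]
finger_gap: 0.0597
```

{"method": "drive_tool", "body": {"series": [{"ax":0,"ay":0,"az":0,"x":8,"y":26.7,"z":0,"jaw":-1},{"ax":0,"ay":0,"az":0,"x":8,"y":26.7,"z":0,"jaw":-1},{"ax":0,"ay":0,"az":0,"x":8,"y":26.7,"z":0,"jaw":-1},{"ax":0,"ay":0,"az":0,"x":8,"y":26.7,"z":0,"jaw":-1},{"ax":0,"ay":0,"az":0,"x":8,"y":26.7,"z":0,"jaw":-1},{"ax":0,"ay":0,"az":0,"x":4,"y":12,"z":0,"jaw":-1},{"ax":0,"ay":0,"az":0,"x":0,"y":0,"z":0,"jaw":-1},{"ax":0,"ay":0,"az":0,"x":0,"y":0,"z":0,"jaw":-1},{"ax":0,"ay":0,"az":0,"x":0,"y":0,"z":0,"jaw":-1},{"ax":0,"ay":0,"az":0,"x":0,"y":0,"z":0,"jaw":-1}]}}

```text
t: 35.67
eef_pos: [0.6269, -0.1603, 0.1638]
orientation: [[0.985, 0.175, -0.0], [0.175, -0.985, 0.001], [-0.0, -0.001, -1.0]]
force: [0.3, 0.2, 0.2]
finger_gap: 0.0597
```

```bash
python3 -c "
from h import *
cv2.imwrite('pics/w12.png',snapshot('wrist')[:,:,::-1])
go(.6265,-.1620,.0545,10)"
```

```text
t35.7 at [ 0.627  -0.1606  0.164 ] jaw 10.1 tilt 0.02 gap 0.0598 F [ 0.5 -0.5 -0.7] j7 0.16
 az 0.001 rad, then x -0.7 y 1.3 z 109.5 mm
```

View pics/w12.png

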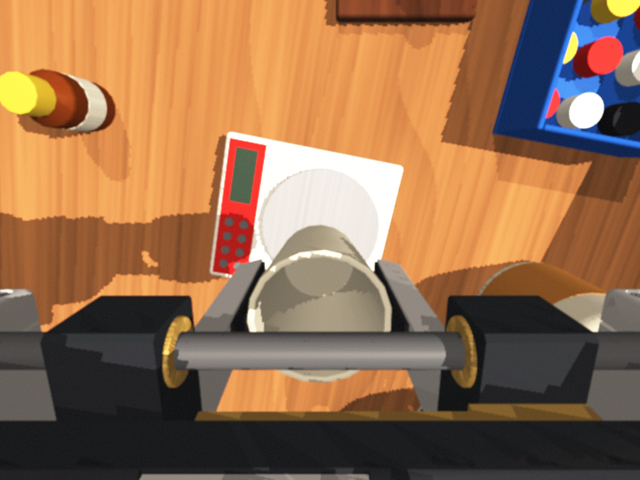

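```bash
python3 -c "
from h import *
cs,cd=calibration('scene'),calibration('side')
print('cap amber',tri(cs,(403,320),cd,(178,133)),'cap black',tri(cs,(342,368),cd,(202,91)))
for p in[(163,186),(209,186),(186,200)]:print(onz(cd,p,0))
c=calibration('wrist');im=cv2.imread('pics/w12.png')
print('pan',[onz(c,p,.03) for p in[(260,220),(379,220),(320,167)]])
"
```

```text
cap amber [ 0.8597 -0.2202  0.1612] cap black [ 0.8381 -0.3794  0.1885]
[ 0.9291 -0.2348  0.    ]
[ 0.8136 -0.2427  0.    ]
[ 0.8563 -0.1804  0.    ]
pan [array([ 0.5716, -0.1671,  0.03  ]), array([ 0.6803, -0.1478,  0.03  ]), array([ 0.6179, -0.1097,  0.03  ])]
```

{"method": "drive_tool", "body": {"series": [{"ax":0,"ay":0,"az":0,"x":-0.5,"y":1.6,"z":12,"jaw":-1},{"ax":0,"ay":0,"az":0,"x":0,"y":0,"z":25,"jaw":-1},{"ax":0,"ay":0,"az":0,"x":0,"y":0,"z":25,"jaw":-1},{"ax":0,"ay":0,"az":0,"x":0,"y":0,"z":20,"jaw":-1},{"ax":0,"ay":0,"az":0,"x":0,"y":0,"z":13,"jaw":-1},{"ax":0,"ay":0,"az":0,"x":0,"y":0,"z":8,"jaw":-1},{"ax":0,"ay":0,"az":0,"x":0,"y":0,"z":3,"jaw":-1},{"ax":0,"ay":0,"az":0,"x":0,"y":0,"z":0,"jaw":-1},{"ax":0,"ay":0,"az":0,"x":0,"y":0,"z":0,"jaw":-1},{"ax":0,"ay":0,"az":0,"x":0,"y":0,"z":0,"jaw":-1}]}}

```text
t: 36.55
eef_pos: [0.6276, -0.1636, 0.059]
orientation: [[0.985, 0.173, 0.001], [0.173, -0.985, -0.0], [0.001, 0.001, -1.0]]
force: [0.2, -0.8, -0.7]
finger_gap: 0.0596
```

```bash
python3 -c "
from h import *
go(.6268,-.1625,.0544,10)"
```

```text
t36.5 at [ 0.6276 -0.1636  0.059 ] jaw 10.0 tilt 0.09 gap 0.0596 F [ 0.2 -0.8 -0.7] j7 0.11
 az -0.001 rad, then x -0.6 y -1.2 z 4.6 mm
```

{"method": "drive_tool", "body": {"series": [{"ax":0,"ay":0,"az":0,"x":-0.5,"y":-0.5,"z":2.5,"jaw":-1},{"ax":0,"ay":0,"az":0,"x":0,"y":0,"z":1.5,"jaw":-1},{"ax":0,"ay":0,"az":0,"x":0,"y":0,"z":0,"jaw":-1},{"ax":0,"ay":0,"az":0,"x":0,"y":0,"z":0,"jaw":-1},{"ax":0,"ay":0,"az":0,"x":0,"y":0,"z":0,"jaw":-1}]}}

```text
t: 36.97
eef_pos: [0.6265, -0.1632, 0.0542]
orientation: [[0.985, 0.173, 0.0], [0.173, -0.985, -0.0], [0.0, 0.0, -1.0]]
force: [-2.3, -0.5, 6.1]
finger_gap: 0.0596
```

```bash
python3 -c "
from h import *
go(.6268,-.1625,.0544,10)"
```

```text
t37.0 at [ 0.6265 -0.1632  0.0542] jaw 10.0 tilt 0.02 gap 0.0596 F [-2.3 -0.5  6.1] j7 0.11
 az -0.001 rad, then x 0.4 y -0.7 z -0.2 mm
```

Contact. Release, wait for full opening, rise.

{"method": "drive_tool", "body": {"series": [{"ax":0,"ay":0,"az":0,"x":0,"y":0,"z":0,"jaw":1},{"ax":0,"ay":0,"az":0,"x":0,"y":0,"z":0,"jaw":1},{"ax":0,"ay":0,"az":0,"x":0,"y":0,"z":0,"jaw":1},{"ax":0,"ay":0,"az":0,"x":0,"y":0,"z":0,"jaw":1},{"ax":0,"ay":0,"az":0,"x":0,"y":0,"z":0,"jaw":1},{"ax":0,"ay":0,"az":0,"x":0,"y":0,"z":0,"jaw":1},{"ax":0,"ay":0,"az":0,"x":0,"y":0,"z":-20,"jaw":1},{"ax":0,"ay":0,"az":0,"x":0,"y":0,"z":-30,"jaw":1},{"ax":0,"ay":0,"az":0,"x":0,"y":0,"z":-35,"jaw":1},{"ax":0,"ay":0,"az":0,"x":0,"y":0,"z":-35,"jaw":1}]}}

```text
t: 37.8
eef_pos: [0.626, -0.1629, 0.1751]
orientation: [[0.985, 0.173, -0.001], [0.173, -0.985, 0.001], [-0.001, -0.001, -1.0]]
force: [0.1, -0.3, -0.2]
finger_gap: 0.0941
```

{"method": "drive_tool", "body": {"series": [{"ax":0,"ay":0,"az":0,"x":0,"y":0,"z":-20,"jaw":1},{"ax":0,"ay":0,"az":0,"x":0,"y":0,"z":0,"jaw":1},{"ax":0,"ay":0,"az":0,"x":0,"y":0,"z":0,"jaw":1},{"ax":0,"ay":0,"az":0,"x":0,"y":0,"z":0,"jaw":1}]}}

```text
t: 38.13
eef_pos: [0.626, -0.1632, 0.193]
orientation: [[0.985, 0.173, -0.001], [0.173, -0.985, 0.0], [-0.001, -0.0, -1.0]]
force: [-0.4, -0.1, -0.1]
finger_gap: 0.0939
```

```bash
python3 -c "
from h import *
import pickle
c=calibration('wrist');im=snapshot('wrist');cv2.imwrite('pics/w13.png',im[:,:,::-1]);pickle.dump(c,open('w13.pkl','wb'))
cv2.imwrite('pics/scene13.png',snapshot('scene')[:,:,::-1]);cv2.imwrite('pics/side13.png',snapshot('side')[:,:,::-1])
go(.6268,-.1625,.2,10)"
```

```text
t38.3 at [ 0.6259 -0.163   0.1927] jaw 10.0 tilt 0.11 gap 0.0938 F [ 0.8 -0.8  0.9] j7 0.17
 az -0.000 rad, then x 1.0 y -0.4 z -7.3 mm
```

View pics/w13.png

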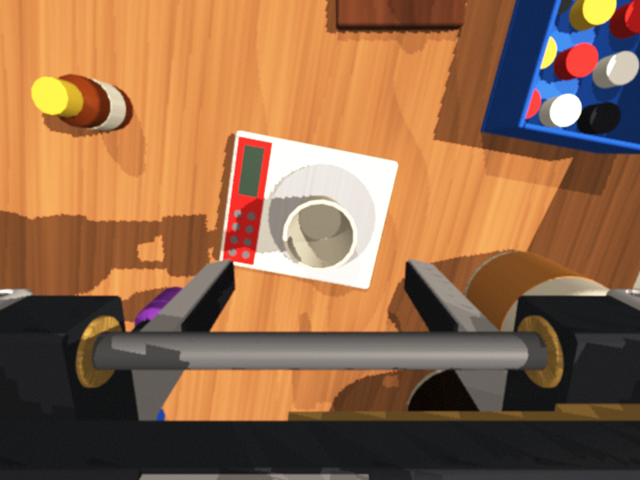

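View pics/side13.png

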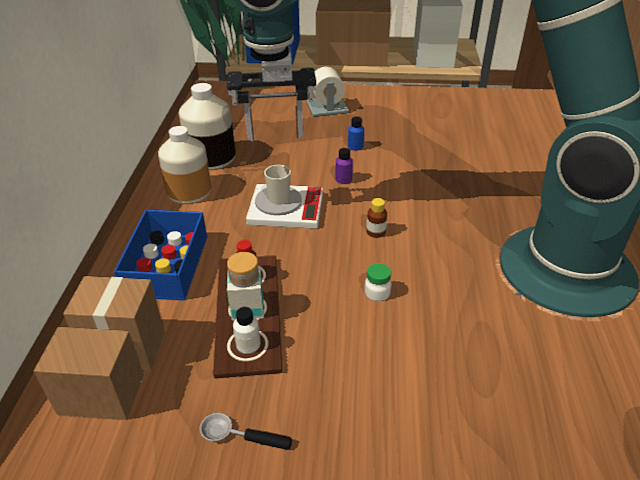

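```bash
python3 -c "
from h import *
import pickle
c=pickle.load(open('w13.pkl','rb'))
print('cup',onz(c,(320,235),.105),'pan l/r',onz(c,(268,217),.03),onz(c,(376,217),.03),'pan top',onz(c,(322,164),.03))
S=cv2.imread('pics/scene13.png')[:,:,::-1].copy();D=cv2.imread('pics/side13.png')[:,:,::-1].copy()
z=np.hstack([cv2.resize(S[180:280,330:440],(440,400),interpolation=2),cv2.resize(D[230:330,200:290],(360,400),interpolation=2)]);cv2.imwrite('pics/c13.png',z[:,:,::-1])"
```

```text
cup [ 0.6257 -0.1629  0.105 ] pan l/r [ 0.5739 -0.1719  0.03  ] [ 0.6816 -0.1529  0.03  ] pan top [ 0.6185 -0.1106  0.03  ]
```

View pics/c13.png

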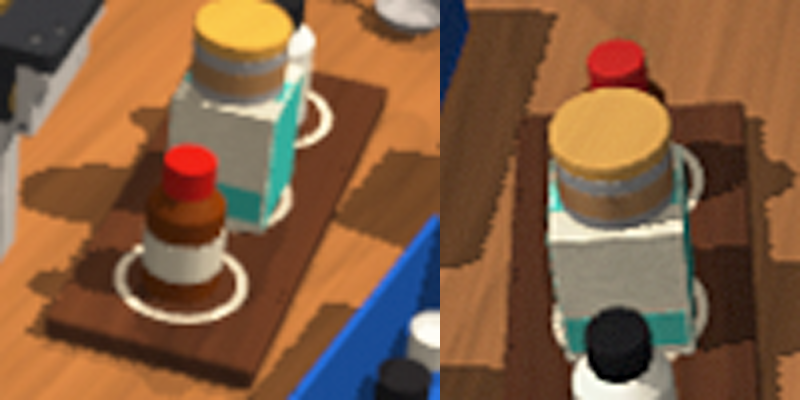

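```bash
python3 -c "
from h import *
cs,cd=calibration('scene'),calibration('side')
print(tri(cs,(377.5,223.2),cd,(244.3,245.8)), onz(cd,(244.5,315.8),.091))
s=observe();print(s['t'],s['qd'])
close_job()"
```

```text
[0.6589 0.0821 0.0902] [0.6246 0.2653 0.091 ]
38.2833 [-0.0016 -0.0024 -0.0007 -0.0031 -0.0013  0.0007 -0.0013]
the job is handed in; nothing more can be done
```

The batch is staged and the job was handed in at 38.3 s, with the gripper open and clear of everything. `close_job` gives no verdict.

What I moved: the white bottle with the black cap went to the far mark. It stood between the blue and the purple bottle, which I left alone. The carton went square on the middle mark, the tin on the carton, the red-capped bottle on the mark beside the scale, and the cup on the scale's pan.

| Object | Measured at | Target | Offset | Limit |
|---|---|---|---|---|
| Carton | (0.642, 0.173) | (0.6425, 0.1745) | about 1.5 mm; square to the board within about 2° | 12 mm, 0.2 rad |
| Tin | (0.642, 0.175) | centre of the carton | about 2 mm | 12 mm |
| Red-capped bottle | (0.659, 0.082) | (0.658, 0.086) | about 4 mm | 15 mm |
| Black-capped bottle | (0.625, 0.265) | (0.627, 0.263) | about 3 mm | 15 mm |
| Cup | (0.626, -0.163) | (0.627, -0.163) | about 1 mm | 15 mm |

**Where checks disagreed or fell short:**
- Early scene and side readings of the carton, cup and pan differed by about 10 mm. I used closer wrist-camera views instead.
- The colour mask for the black cap on the board caught only part of it. Its last position comes from the side view alone, and agrees with where the gripper let it go (0.6264, 0.2633).
- I took no camera measurement of the carton or tin after placing the red bottle and the cup. In the last pictures both stand in place.
- The yellow-capped bottle, jar and spoon look unmoved in the last side picture. I did not re-measure them.

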